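# Unhook the carded spare stopper from its peg and file it

## Task

Take the carded spare stopper off the wire peg of the peg stand: slide it towards the upturned tip, feel your way and lift it along the tip as it slides off, gently, because the wire must not be strained. Then stand the card upright in the slotted card holder, foot edge fully down in the slot, and let go of it. Do not let the card fall, and leave the other things on the bench where they are.

Things in the scene. Friction and masses are not known exactly. Their poses are not given: they have to be found in the camera images.
- card: White upright card, 76 wide (y) x 108 high (z) x 3 mm thick (x), the same from both faces, 0.06 to 0.11 kg. A clear blister (28 thick, 34 wide, z 27 to 57 mm, standing out on both faces) holds a rubber stopper. Origin: middle of its bottom edge; z up, y along its width. It hangs on the peg by the window in its upper part.
- card_window (a point): Centre of the window through the card, 84.75 mm above its bottom edge. The window is 18 mm wide (y) and 14.5 mm high, with a very shallow roof; while hanging, the roof's apex (7.25 mm above this point) rests on the wire.
- card_lug_a (a point): Centre of the grip lug at the card's +y side: 10 mm thick (x), 22 mm wide (y), 34 mm high. Grip a lug from above across its thickness; the lug's top is 17 mm above this point, and only the 3 mm card is below it.
- card_lug_b (a point): Centre of the like grip lug at the card's -y side. Either lug may be used. Lug centres are 26 mm from the card's middle.
- peg_stand: Fixed grey stand: foot 130 x 90 x 10 mm, post 24 mm wide (y) and 166 mm high at x 56 to 68 mm, with a steel wire peg, 5 mm thick, level, at y 0, z 150 mm, that leaves the post along the stand's -x, roughly towards the robot. Origin: on the bench under the peg; z up, x towards the post. More than 5 N between card and stand strains the wire.
- peg_bend (a point): Where the level run of the wire ends (stand x -75, z 150 mm). From here the tip, 42 mm of straight wire, rises along -x at 15 to 50 degrees from level: the bend differs each time and is not reported. On the tip an upright card has only 1.5 to 4 mm of play up and down. Too low, the wire pushes it up and back to the post; too high, down and away from the post.
- card_holder: Fixed aluminium holder, foot 76 x 104 x 10 mm, with one straight slot along its y axis at x 0: 6 mm wide (x), 84 mm long between end stops, floor at z 10 mm, rails up to z 32 mm, where the mouth is about 14 mm wide, end stops up to z 33 mm. Origin: centre of its underside; z up. The card may stand in it either way round.
- slot_floor (a point): Centre of the slot's floor in the card holder, 10 mm above the bench; axes as the holder's.
- small_beaker: Glass beaker, 56 mm across, 68 mm high, origin at the centre of its underside; leave alone.
- petri: Petri dish, 60 mm across, 12 mm high, origin at the centre of its underside; leave alone.
- flask: Conical flask, 64 mm across, 105 mm high, origin at the centre of its underside; leave alone.
- tape: Roll of label tape lying flat, 55 mm across, 18 mm high, origin at the centre of its underside; leave alone.
There are look-alikes about, which are no part of the job. Of the things shaped like the peg_stand, the grey one is meant.

How it is judged:
On the way:
1. the card is clear of the peg's tip, still held up and upright (contact force between card and peg_stand below 0.05 N and horizontal distance between card and peg_stand above 0.122 m and height (world z) of card above 0.055 m and contact force between card and the fingers above 0.5 N and angle between card's own z axis and vertical below 0.5 rad), for 0.1 s.
At the end, for the whole second after the job is handed in: The card stands in the holder's slot: its foot edge within 3.5 mm of the slot floor, its middle within 10 mm of the slot's middle, along the slot within 0.12 rad, upright within 0.25 rad, at rest and released (horizontal distance between card and slot_floor below 0.01 m and height (world z) of card between 0.007 and 0.0135 m and angle between card's own z axis and vertical below 0.25 rad and angle between the y axis of card and the y axis of card_holder, either way round below 0.12 rad and linear speed of card below 0.02 m/s and contact force between card and the fingers below 0.05 N); the robot touches nothing.
It fails at once if the card and the peg stand press on each other with more than 5 N (contact force between card and peg_stand above 5 N).
It fails at once if the robot presses on the peg stand with more than 5 N (contact force between any of the fingers, the arm and peg_stand above 5 N).
It fails at once if the card is let fall: it moves faster than 0.4 m/s out of the fingers (linear speed of card above 0.4 m/s and contact force between card and the fingers below 0.1 N).
It fails at once if the beaker, petri dish, flask or roll of tape is moved by more than 20 mm or tipped (distance of any of small_beaker, petri, flask, tape from where it was at the start of the episode above 0.02 m or angle between any of small_beaker, petri, flask, tape's own z axis and vertical above 0.3 rad).
It also fails if it takes over 72 s, if anything falls off the work surface, if the arm or the gripper's body presses on something with over 40 N, if the wrist force passes 120 N, or if a joint passes its speed limit or range.

## Robot

A 6-joint arm with a two-finger parallel gripper is mounted at the origin on a cart in front of the work surface, level with it; the furniture and walls round the work are solid. World frame = base frame: x ahead of the robot, y to its left, z up, the work surface at z = 0. Lengths are in m, angles in rad, forces in N, time in s.
With the tool pointing down it reaches from about 0.325 to 0.85 m from the base axis. Payload 15.5 kg.
Tool frame: the origin (TCP) lies between the finger pads; the fingertips stand 17 mm ahead of it and the grasp point (between the pads) lies 2 mm behind it; z points along the fingers, x is the direction in which the jaws open and shut, and the axes are right-handed (so a half turn about z gives the same grasp; the last joint's range is limited). The gripper opens to 91 mm and grips with 3 to 60 N. Pads are 32 mm wide; open, the fingers measure 118 mm over their backs; the gripper's body (76 mm by 178 mm) begins 60 mm behind the grasp point.
Start: joints at [-1.315, 0.494, 1.345, -0, 1.302, -0.096], TCP at [0.215, -0.587, 0.231] pointing down, gripper open.
Joint ranges: [-2.91, 2.91], [-0.82, 2.16], [0.22, 2.67], [-1.22, 4.37], [0.12, 2.79], [-3.08, 3.08]. Speed limits (rad/s): [1.89, 1.89, 2.57, 3.01, 3.01, 3.01].

## Interface

Orientations are given as a unit quaternion [x, y, z, w].
In Python, from bench import r gives the robot as it stands. The module is installed in compiled form; this text tells all that it offers.
- The arm moves only by the tool send_rows, never from a script. Its argument "commands" is a list of rows, each an object with "delta_pos": the shift along the tool's x, y, z in mm, a list of three; "spin": the turn about the tool's z in rad; "claw": the opening, from 0 (shut) to 1 (fully open). In form: [{"delta_pos": [dx, dy, dz], "spin": spin, "claw": claw}, ...]. A call has 1 to 8 rows; each row shifts and turns the commanded pose from where the row before left it, along the tool's axes as they then stand; what a row does not reach is not made up. A row lasts 1/12 s, in which the tool goes at most 41.7 mm and 7.16 degrees, less where a joint would pass 70% of its speed; a pose out of reach is approached as far as the arm can. A call with a gripper value outside its range is refused whole. The fingers move at their own pace and stop on an object; "grip_force" is the grip in N (left out, the last holds). Time passes only in rows, so rows that do not move let the fingers close. It gives the time, the measured TCP pose, the force and the opening at its end, in the units of the state.
- r.sense(): the state, without advancing time (a new reading comes with each control period).
- r.grab_frame(name): name is "scene" or "top"; returns a dict with "frame" (480x640x3 uint8, red, green, blue), "fov_y" (degrees; the focal length in pixels is half the picture's height over the tangent of half this angle, whatever the lens; pixels are square), "cx", "cy" (the principal point, pixels), "eye" and "attitude" of the camera in the world. Camera axes: x right, y down, z forward; pixel columns grow to the right and rows downward; lengths in m; the calibration is good to about 2 mm. A picture is of the moment at which its call begins. There is no depth.
- r.hand_in(): hands the job in, once; it reports no verdict.
Trained networks look in a picture, given as the dict that the camera call returned (one of the last four; its "shot" number tells which), for a name from the list of things; names that differ only in an ending like _2 or _b are one class to them, and where a whole thing is asked for, a point or a joint stands for the part that bears it (a point fixed in the world has none). Each returns a list of dicts, best first, with "confidence" (0 to 1); they miss things now and then, are a little off and sometimes report something else, mostly with a low value. They report only what shows in the picture. A call takes as long as a camera call. They do not tell look-alikes from the thing itself.
- r.recognise(picture, query): "position" ([column, row] in pixels, amid what is visible of it).
- r.trace(picture, query): "pixels" (480x640 bool, what is visible of it) and "position" ([column, row] in pixels, amid what is visible of it).
The state is a dict: "time_s": time; "q": joint angles; "qd": joint speeds; "tau": joint torques, N m; "eef_pos": TCP position; "orientation": TCP orientation; "wrist_force": force on the tool from outside, world axes, zero at the start; "wrist_torque": the same for the moment, N m; "gripper_width": opening from 0.0 (shut) to 1.0 (fully open).
Only numpy, scipy, OpenCV 4.12 (cv2) and the standard library are available. Lean on these libraries where they do the work, as an engineer would, in place of code of your own. Each camera call takes 0.05 s, during which the arm holds its last target.

## Working session

There is one attempt and no reset: what is moved stays moved. The work goes in short steps, Python scripts to look and compute and a tool call to move; the robot and the scene stay as the last step left them, time stands still between calls to the robot, and variables do not carry over. Pictures are saved under pics/ and viewed, and the job is handed in when it is done.

Besides the shell and the picture viewer there is one more tool, called after "Request:" by a JSON object that holds its "fn" and its "kwargs". send_rows: Moves the arm, as the interface text tells. Its arguments: {"type":"object","properties":{"commands":{"type":"array"},"grip_force":{"type":"number"}},"required":["commands"]}

```bash
mkdir -p pics; ls; cat > h.py <<'E'
import numpy as np, cv2
from bench import r
from scipy.spatial.transform import Rotation as R
def cam(d):
    f=240/np.tan(np.radians(d["fov_y"])/2); return f
def Rm(d):
    a=np.array(d["attitude"],float)
    return R.from_quat(a).as_matrix() if a.size==4 else a.reshape(3,3)
def ray(d,p):
    f=cam(d); v=np.array([(p[0]-d["cx"])/f,(p[1]-d["cy"])/f,1]); return np.array(d["eye"]),Rm(d)@v
def onz(d,p,z):
    e,v=ray(d,p); return e+v*(z-e[2])/v[2]
def proj(d,P):
    f=cam(d); c=Rm(d).T@(np.array(P)-np.array(d["eye"])); return np.array([d["cx"]+f*c[0]/c[2],d["cy"]+f*c[1]/c[2]])
def tri(d1,p1,d2,p2):
    e1,v1=ray(d1,p1);e2,v2=ray(d2,p2)
    v1=v1/np.linalg.norm(v1);v2=v2/np.linalg.norm(v2)
    s=np.linalg.lstsq(np.c_[v1,-v2],e2-e1,rcond=None)[0]
    a=e1+s[0]*v1;b=e2+s[1]*v2
    return (a+b)/2,np.linalg.norm(a-b)
def save(d,n): cv2.imwrite(n,cv2.cvtColor(d["frame"],cv2.COLOR_RGB2BGR))
E
python3 - <<'E'
from h import *
s=r.sense(); print(s)
S=r.grab_frame("scene");T=r.grab_frame("top")
for n,d in(("scene",S),("top",T)):
    save(d,f"pics/{n}0.png"); print(n,{k:v for k,v in d.items() if k!="frame"})
    for q in["card","card_window","card_lug_a","peg_stand","peg_bend","card_holder","slot_floor","small_beaker","petri","flask","tape"]:
        print(q,[(np.round(x["position"],1).tolist(),round(x["confidence"],2)) for x in r.recognise(d,q)])
E
```

```text
pics
{'time_s': 0.0, 'q': array([-1.31450917e+00,  4.94178039e-01,  1.34616046e+00,  1.40912405e-05,
        1.30247374e+00, -9.54739601e-02]), 'qd': array([-0.00033167, -0.00031225,  0.00176866, -0.00158794,  0.00025135,
       -0.0003065 ]), 'tau': array([ 1.18767595e-03, -8.78835440e+01, -3.81848288e+01,  7.08475267e-02,
        5.33376471e-02, -8.95269591e-05]), 'eef_pos': array([ 0.21527387, -0.5863646 ,  0.23033151]), 'orientation': array([ 8.19923048e-01, -5.72473426e-01, -4.60026861e-04, -4.00335564e-04]), 'wrist_force': array([-0.80977094, -0.04531051, -0.30166969]), 'wrist_torque': array([-0.03814965,  0.01179035, -0.02484561]), 'gripper_width': 1.000578677224641}
scene {'fov_y': 51.16995772103168, 'cx': 321.392168580384, 'cy': 236.05232605147725, 'eye': array([-0.17574189,  0.56717977,  0.72039479]), 'attitude': array([-0.39799528,  0.77897545, -0.43646908,  0.21045604]), 'shot': 1}
card [([363.0, 225.2], 0.86)]
card_window [([364.8, 220.3], 0.67)]
card_lug_a [([362.9, 224.2], 0.63), ([353.0, 307.0], 0.19)]
peg_stand [([357.9, 251.9], 0.8), ([407.3, 212.4], 0.78)]
peg_bend
[... 267 characters left out ...]
48.668917426100506, 'cx': 318.36621639401, 'cy': 241.11292810904703, 'eye': array([ 0.4550598 , -0.00424641,  1.27229361]), 'attitude': array([-0.70463303,  0.70738946, -0.0425171 ,  0.03584324]), 'shot': 2}
card [([370.9, 241.9], 0.65)]
card_window [([227.3, 228.8], 0.71)]
card_lug_a [([376.7, 240.4], 0.7)]
peg_stand [([479.0, 209.8], 0.92), ([371.6, 231.3], 0.8), ([373.2, 242.4], 0.17)]
peg_bend [([480.0, 207.5], 0.98), ([375.0, 231.1], 0.64)]
card_holder [([232.7, 226.4], 0.79)]
slot_floor [([229.3, 230.1], 0.55), ([373.1, 243.7], 0.55)]
small_beaker [([305.9, 201.6], 0.95), ([374.9, 239.8], 0.33)]
petri [([312.9, 297.1], 0.91)]
flask [([144.8, 222.3], 0.97)]
tape [([313.4, 245.4], 0.61)]
```

View pics/scene0.png

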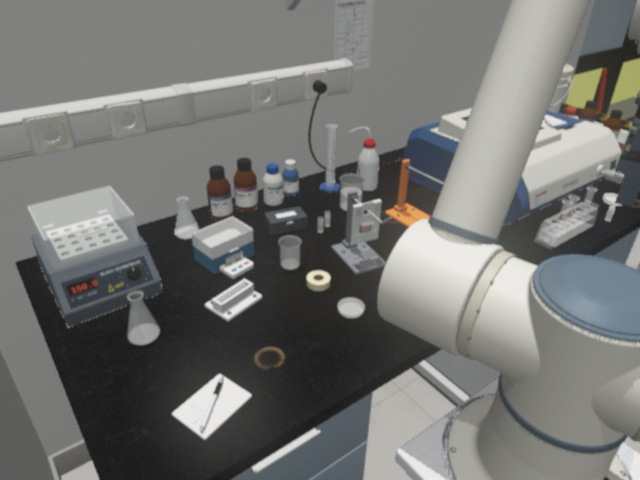

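View pics/top0.png

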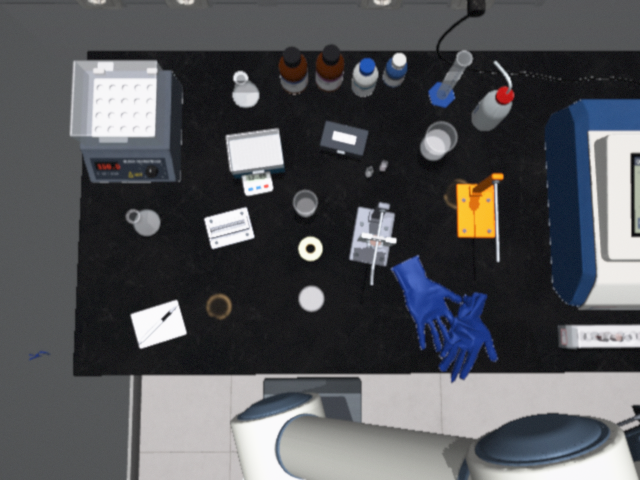

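```bash
python3 - <<'E'
import cv2
a=cv2.imread("pics/scene0.png");b=cv2.imread("pics/top0.png")
cv2.imwrite("pics/sc_crop.png",cv2.resize(a[140:310,280:450],(600,600),interpolation=cv2.INTER_CUBIC)[:600])
cv2.imwrite("pics/tp_crop.png",cv2.resize(b[190:290,310:430],(720,600),interpolation=cv2.INTER_CUBIC))
cv2.imwrite("pics/tp_crop2.png",cv2.resize(b[180:280,180:300],(720,600),interpolation=cv2.INTER_CUBIC))
E
```

```text
(no output)
```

View pics/sc_crop.png

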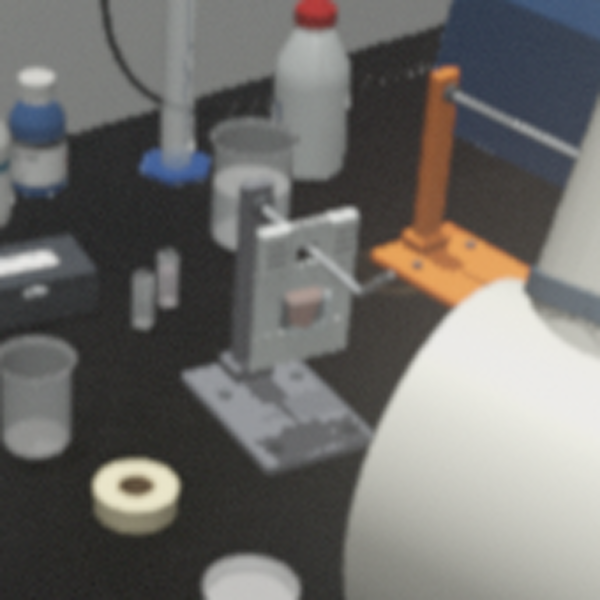

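View pics/tp_crop.png

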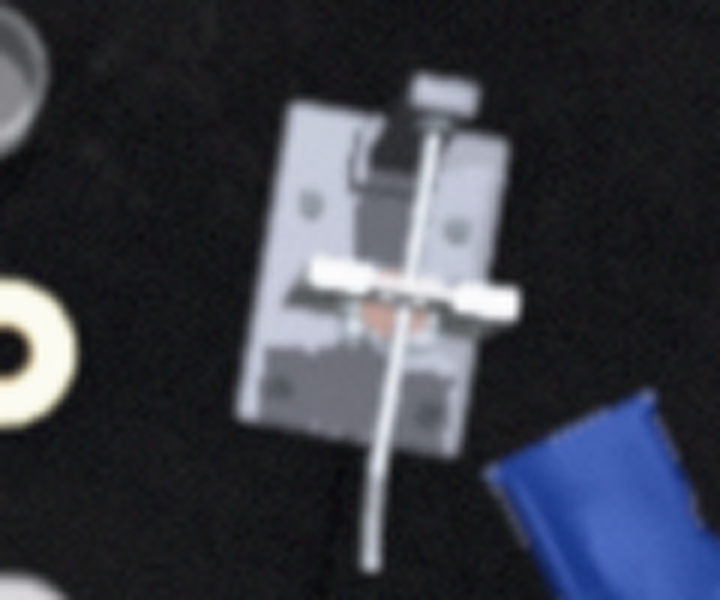

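View pics/tp_crop2.png

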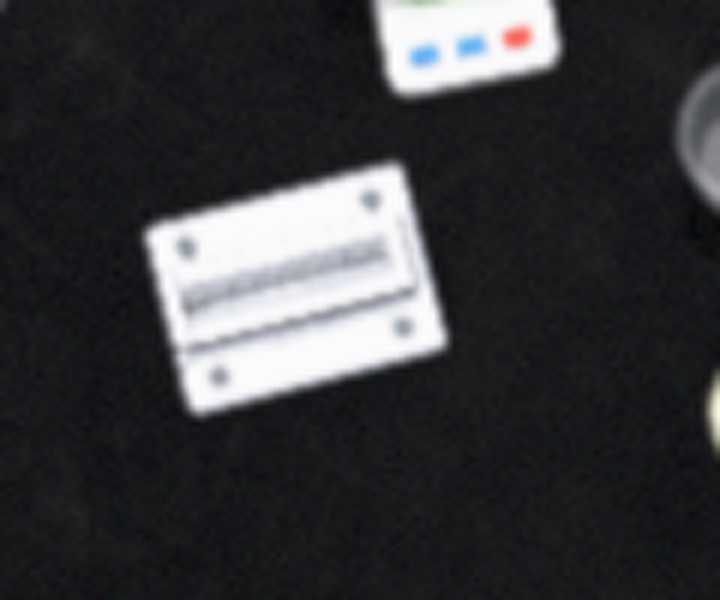

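The grey stand with the card is near top pixel (372,235). The orange look-alike is at (480,208) and the white holder at (230,228). Next I'll fit the geometry precisely.

```bash
cat > pose.py <<'E'
from h import *
import pickle
E
python3 - <<'E'
from h import *
S=r.grab_frame("scene");T=r.grab_frame("top")
import pickle; pickle.dump((S,T),open("f0.pkl","wb"))
for p in [(372,235),(231,228),(480,208)]: print(onz(T,p,0.01))
def crop(d,n,c0,r0,w,h,k):
    a=cv2.cvtColor(d["frame"],cv2.COLOR_RGB2BGR)[r0:r0+h,c0:c0+w]
    a=cv2.resize(a,(w*k,h*k),interpolation=cv2.INTER_LANCZOS4)
    cv2.imwrite(n,a)
crop(S,"pics/c1.png",330,185,75,55,10)
crop(S,"pics/c2.png",320,220,80,60,10)
crop(T,"pics/c3.png",340,195,70,60,10)
crop(T,"pics/c4.png",340,240,70,50,10)
crop(S,"pics/c5.png",195,270,75,55,10)
E
```

```text
[ 0.60989159 -0.14521231  0.01      ]
[0.62790066 0.19273639 0.01      ]
[ 0.6747777  -0.40753021  0.01      ]
```

View pics/c1.png

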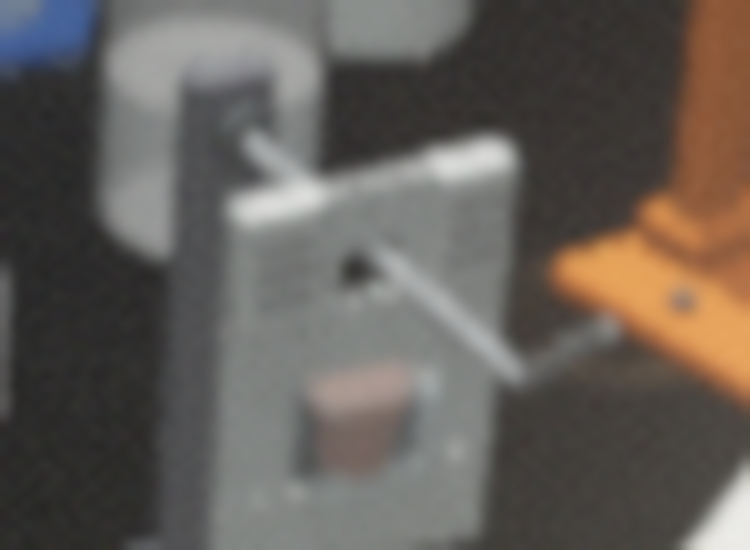

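View pics/c2.png

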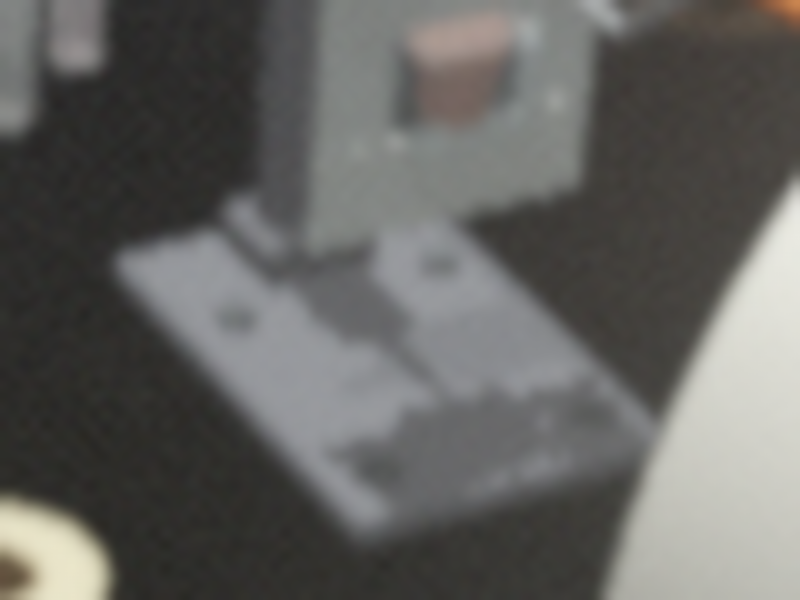

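View pics/c3.png

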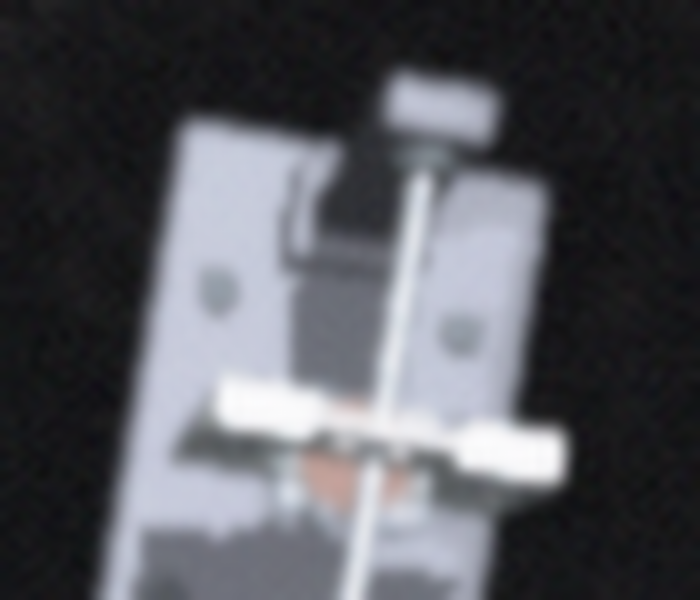

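View pics/c4.png

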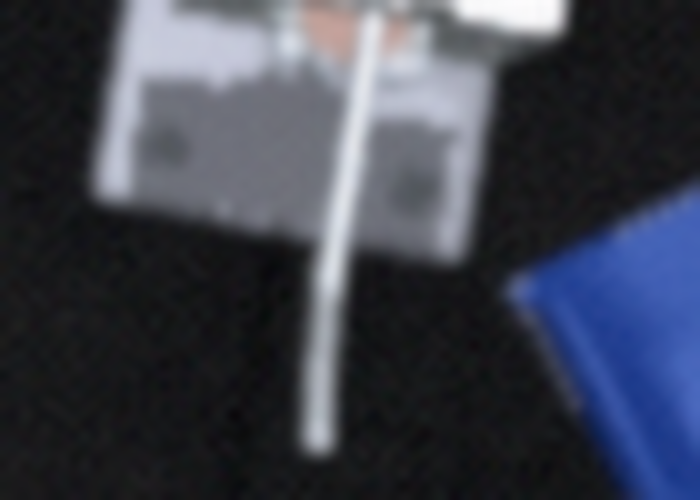

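View pics/c5.png

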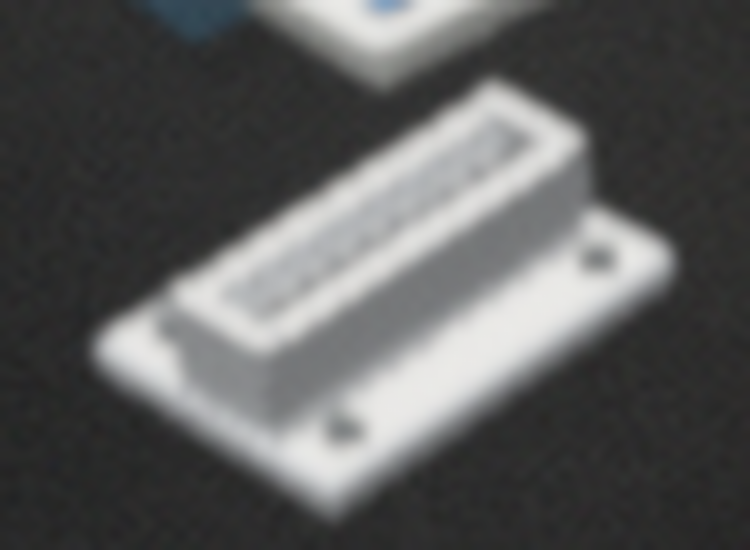

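```bash
cat > fit.py <<'E'
from h import *
import pickle
from scipy.optimize import least_squares
S,T=pickle.load(open("f0.pkl","rb"))
def px(c0,r0,p): return np.array([c0+(p[0]+.5)/10-.5, r0+(p[1]+.5)/10-.5])
c1=lambda a,b:px(330,185,(a,b)); c2=lambda a,b:px(320,220,(a,b)); c3=lambda a,b:px(340,195,(a,b)); c4=lambda a,b:px(340,240,(a,b)); c5=lambda a,b:px(195,270,(a,b))
obs=[('T','f',(1,1,10),c3(185,120)),('T','f',(1,-1,10),c3(548,182)),('T','f',(-1,1,10),c4(97,192)),('T','f',(-1,-1,10),c4(465,255)),
('S','f',(1,1,10),c2(117,258)),('S','f',(-1,1,10),c2(358,525)),
('T','s',(68,12,166),c3(388,73)),('T','s',(68,-12,166),c3(503,95)),('T','s',(56,12,166),c3(378,125)),('T','s',(56,-12,166),c3(490,142)),
('T','s',(-75,0,150),c4(327,275)),('S','s',(-75,0,150),c1(521,378)),
('T','tip',0,c4(318,450)),('S','tip',0,c1(612,326)),
('S','s',(56,0,150),c1(240,132)),
('T','c',(0,26,108),c3(268,405)),('T','c',(0,-26,108),c3(512,453)),
('S','c',(0,26,108),c1(280,200)),('S','c',(0,-26,108),c1(475,155)),
]
def model(p,o):
    x,y,yaw,th,fx,xc,yc,cy,zc=p[:9]
    k=o[1];q=o[2]
    if k=='f': l=np.array([fx+65*q[0],45*q[1],q[2]])
    elif k=='s': l=np.array(q,float)
    elif k=='tip': l=np.array([-75-42*np.cos(th),0,150+42*np.sin(th)])
    else:
        a=np.array([q[0],q[1]]);c,s=np.cos(cy),np.sin(cy)
        l=np.array([xc+c*a[0]-s*a[1],yc+s*a[0]+c*a[1],q[2]+zc])
    c,s=np.cos(yaw),np.sin(yaw)
    return np.array([x+(c*l[0]-s*l[1])/1e3,y+(s*l[0]+c*l[1])/1e3,l[2]/1e3])
def res(p):
    out=[]
    for o in obs:
        d,b=(T,p[9:11]) if o[0]=='T' else (S,p[11:13])
        out+=list(proj(d,model(p,o))+b-o[3])
    return np.array(out+list(p[9:13]/1.0)+[p[6]/2,(p[8]-60.5)/1])
p0=np.array([.6,-.15,-.17,.5,0,0,0,0,60.5,0,0,0,0])
f=least_squares(res,p0,loss='soft_l1'); p=f.x
cov=np.linalg.pinv(f.jac.T@f.jac)
print("x,y,yaw,th_deg,fx,xc,yc,cardyaw,zc,b"); print(np.round(p,4)); print(np.round(np.sqrt(np.diag(cov))*.5,4)); print("theta",np.degrees(p[3]))
for o,e in zip(obs,res(p)[:2*len(obs)].reshape(-1,2)): print(o[:3],np.round(e,2))
np.save("stand.npy",p)
for y in(26,-26): print("lug",model(p,('T','c',(0,y,91))))
print("tipend",model(p,('T','tip',0)))
# holder
c6=lambda a,b:np.array([180+(a+.5)/6-.5,180+(b+.5)/6-.5])
hob=[('T',(1,1,10),c6(147,232)),('T',(1,-1,10),c6(400,165)),('T',(-1,1,10),c6(195,413)),('T',(-1,-1,10),c6(447,347)),
('S',(1,1,10),None),('S',(-1,1,10),c5(97,348)),('S',(-1,-1,10),c5(333,503)),('S',(1,-1,10),c5(672,250))]
E
python3 fit.py
```

```text
x,y,yaw,th_deg,fx,xc,yc,cardyaw,zc,b
[ 5.92800e-01 -1.42700e-01 -1.77700e-01  7.39700e-01  1.53147e+01
 -7.88000e+00 -2.08100e-01 -1.81000e-02  6.05367e+01 -1.92000e-01
 -1.06700e-01  2.77400e-01 -1.29300e-01]
[0.001  0.001  0.0041 0.0318 0.7944 0.8426 0.5663 0.0251 0.4666 0.4266
 0.4308 0.3713 0.2749]
theta 42.3829359826919
('T', 'f', (1, 1, 10)) [-0.18 -0.36]
('T', 'f', (1, -1, 10)) [ 0.32 -0.15]
('T', 'f', (-1, 1, 10)) [-0.32  0.38]
('T', 'f', (-1, -1, 10)) [0.08 0.6 ]
('S', 'f', (1, 1, 10)) [-0.41 -0.45]
('S', 'f', (-1, 1, 10)) [ 0.21 -0.3 ]
('T', 's', (68, 12, 166)) [ 0.08 -0.29]
('T', 's', (68, -12, 166)) [-0.24 -0.55]
('T', 's', (56, 12, 166)) [0.18 0.01]
('T', 's', (56, -12, 166)) [0.17 0.26]
('T', 's', (-75, 0, 150)) [0.05 2.42]
('S', 's', (-75, 0, 150)) [0.3  0.15]
('T', 'tip', 0) [ 0.05 -1.02]
('S', 'tip', 0) [-0.1   0.73]
('S', 's', (56, 0, 150)) [-0.17  0.  ]
('T', 'c', (0, 26, 108)) [0.   0.05]
('T', 'c', (0, -26, 108)) [-0.02 -0.03]
('S', 'c', (0, 26, 108)) [-0.   -0.13]
('S', 'c', (0, -26, 108)) [-0.11  0.21]
lug [ 0.59003832 -0.11604584  0.15153669]
lug [ 0.57992214 -0.16705233  0.15153669]
tipend [ 0.4884191  -0.12399503  0.17831146]
```

```bash
cat >> fit.py <<'E'
E
python3 - <<'E' | tail -30
import fit
from fit import *
for d in range(20,52,4):
    q=p.copy();q[3]=np.radians(d)
    b=('T','s',(-75,0,150));t=('T','tip',0)
    v=proj(S,model(q,t))-proj(S,model(q,b)); w=proj(T,model(q,t))-proj(T,model(q,b))
    print(d,np.round(v,2),round(np.degrees(np.arctan2(-v[1],v[0])),1),np.round(w,2),np.round(proj(T,model(q,t)),2),np.round(proj(S,model(q,t)),2))
print(c4(318,452),c1(612,326))
# profile sampling of the wire in top along its axis
g=T["frame"].astype(float).sum(2)/3
for rr in range(258,288): print(rr,np.round(g[rr,366:380]).astype(int))
E
```

```text
258 [115 116 114 116 115 116 127 177 223 198 138 116 111 101]
259 [115 114 117 116 115 118 136 190 224 181 128 117 110  97]
260 [119 117 115 115 116 122 147 202 222 167 120 115 111 100]
261 [121 111 110 114 119 126 156 210 217 156 119 115 113 109]
262 [106  93  96 108 119 131 164 215 207 144 116 115 113 115]
263 [ 60  57  66  82  99 118 166 215 192 130 107 107 106 108]
264 [ 24  25  30  44  56  93 165 217 174 103  81  83  85  91]
265 [ 16  16  18  23  36  95 177 218 155  72  44  44  49  58]
266 [ 15  11  16  23  47 111 191 217 139  49  25  23  23  33]
267 [ 11  15  18  22  51 125 203 211 126  41  21  20  18  24]
268 [ 15  20  19  24  52 126 197 195 112  33  19  21  20  23]
269 [ 15  19  12  24  52 121 181 170  94  29  22  22  17  21]
270 [ 14  18  20  28  55 120 170 144  74  27  20  21  21  21]
271 [ 11  20  24  26  60 123 166 133  63  24  22  24  23  22]
272 [ 15  23  22  31  67 129 168 131  62  19  19  20  20  25]
273 [ 20  22  22  32  71 135 169 128  60  25  18  21  20  23]
274 [ 16  19  22  35  78 141 167 119  52  24  20  18  20  22]
275 [ 15  16  26  36  89 151 167 111  43  20  20  21  19  21]
276 [ 17  18  24  41 100 163 171 107  44  24  18  23  26  21]
277 [ 17  19  23  39 105 166 172 105  37  22  20  22  25  23]
278 [ 20  22  22  43 107 168 170 101  35  19  22  25  26  26]
279 [ 20  21  21  45 105 168 169  97  31  23  20  22  22  21]
280 [ 24  22  22  45 107 171 169  98  34  23  25  22  23  19]
281 [ 20  21  24  45 112 174 168  96  31  23  23  16  23  25]
282 [ 20  27  26  49 119 185 174  95  31  19  18  18  19  23]
283 [ 22  25  25  51 123 186 177  98  31  18  24  22  21  20]
284 [ 25  25  26  44 100 156 150  83  29  25  24  25  23  26]
285 [20 24 22 31 57 83 81 47 28 24 29 21 29 24]
286 [22 23 22 24 26 28 27 24 26 24 21 24 27 23]
287 [24 25 26 23 24 21 23 23 26 27 25 24 26 24]
```

```bash
python3 - <<'E' 
import pickle,numpy as np
S,T=pickle.load(open("f0.pkl","rb"))
g=S["frame"].astype(float).sum(2)/3
for rr in range(212,228): print(rr,np.round(g[rr,372:398]).astype(int))
E
```

```text
212 [152 141 129 126 126 127 126 121 102  73  66  68  80 102 131 147 155 159
 160 162 161 162 160 161 157 152]
213 [168 156 139 130 126 127 126 119  97  70  64  67  72  89 109 126 140 150
 157 160 161 161 161 160 159 155]
214 [167 171 162 141 129 126 127 120  95  67  64  63  66  73  86  99 113 130
 143 154 158 161 162 161 154 144]
215 [149 168 174 160 141 130 127 119  92  68  63  64  63  63  69  76  88 104
 123 138 146 156 160 159 151 137]
216 [132 147 165 170 159 142 133 120  88  66  61  62  64  65  63  70  78  97
 121 127 128 140 151 156 154 146]
217 [127 128 142 161 169 165 146 124  87  63  63  62  63  67  71  78  90 107
 126 125 110 116 132 144 152 156]
218 [132 126 128 140 161 175 168 142  96  67  62  63  66  80  93  99 101 107
 117 111  90  91 106 119 137 151]
219 [131 128 126 126 140 163 175 163 125  84  67  72  77  92 105 106  99  93
  91  83  72  73  84  97 114 131]
220 [132 133 131 127 130 138 156 168 154 119  91  90  97 100 100  93  87  78
  73  68  67  69  75  80  91 105]
221 [143 142 133 130 130 130 137 153 160 147 115 102  98  93  89  84  79  74
  74  73  72  77  79  83  85  89]
222 [160 154 139 130 130 130 130 127 138 142 118  99  88  82  74  73  75  72
  75  75  77  80  79  81  82  80]
223 [159 157 138 131 131 131 124 107  97 106  95  83  73  68  66  67  67  70
  70  75  73  74  76  75  75  74]
224 [148 149 137 131 132 131 123  97  73  73  73  67  64  61  61  63  65  66
  66  67  68  68  68  68  69  68]
225 [133 137 133 131 134 132 121  93  68  62  61  62  62  61  62  62  64  60
  63  64  64  65  67  65  66  66]
226 [127 134 132 133 133 132 122  88  62  61  60  60  61  61  60  63  63  63
  63  64  66  66  64  66  67  66]
227 [127 132 132 133 132 132 121  87  64  60  61  62  63  63  64  61  63  63
  64  66  66  65  64  65  69  67]
```

```bash
sed -i "s/c4(327,275)/np.array([372.3,269.2])/; s/c4(318,450)/np.array([371.3,284.1])/; s/c1(612,326)/np.array([390.9,216.8])/" fit.py
cat > fit2.py <<'E'
from fit import *
print('--')
for d in range(26,52,3):
    q=p.copy();q[3]=np.radians(d)
    b=('T','s',(-75,0,150));t=('T','tip',0)
    v=proj(S,model(q,t))-proj(S,model(q,b)); w=proj(T,model(q,t))-proj(T,model(q,b))
    print(d,np.round(v,2),round(np.degrees(np.arctan2(-v[1],v[0])),1),np.round(w,2))
def hm(h,q):
    c,s=np.cos(h[2]),np.sin(h[2]); a=np.array([38*q[0],52*q[1]])
    return np.array([h[0]+(c*a[0]-s*a[1])/1e3,h[1]+(s*a[0]+c*a[1])/1e3,q[2]/1e3])
def hr(h):
    out=[]
    for o in hob:
        if o[2] is None: continue
        d,b=(T,h[3:5]) if o[0]=='T' else (S,h[5:7])
        out+=list(proj(d,hm(h,o[1]))+b-o[2])
    return np.array(out+list(h[3:7]/1.0))
for sub in ("T","S","TS"):
    H=hob; 
    hob=[o for o in H if o[0] in sub]
    h=least_squares(hr,[.62,.19,.2,0,0,0,0]).x; print(sub,np.round(h,4),np.round(hr(h),2)); hob=H
np.save("holder.npy",h)
E
python3 fit2.py
```

```text
x,y,yaw,th_deg,fx,xc,yc,cardyaw,zc,b
[ 5.92500e-01 -1.42700e-01 -1.77300e-01  7.60500e-01  1.55813e+01
 -7.61470e+00 -1.86500e-01 -1.85000e-02  6.05275e+01 -1.97000e-01
 -1.14600e-01  2.75500e-01 -1.47800e-01]
[0.001  0.001  0.0042 0.0301 0.7706 0.8212 0.5668 0.0251 0.4663 0.4272
 0.4314 0.371  0.275 ]
theta 43.57492104159152
('T', 'f', (1, 1, 10)) [-0.19 -0.36]
('T', 'f', (1, -1, 10)) [ 0.31 -0.16]
('T', 'f', (-1, 1, 10)) [-0.31  0.39]
('T', 'f', (-1, -1, 10)) [0.1  0.59]
('S', 'f', (1, 1, 10)) [-0.41 -0.46]
('S', 'f', (-1, 1, 10)) [ 0.23 -0.31]
('T', 's', (68, 12, 166)) [ 0.06 -0.17]
('T', 's', (68, -12, 166)) [-0.26 -0.43]
('T', 's', (56, 12, 166)) [0.15 0.14]
('T', 's', (56, -12, 166)) [0.15 0.38]
('T', 's', (-75, 0, 150)) [0.01 0.4 ]
('S', 's', (-75, 0, 150)) [0.39 0.18]
('T', 'tip', 0) [ 0.19 -0.73]
('S', 'tip', 0) [-0.28  0.74]
('S', 's', (56, 0, 150)) [-0.11  0.03]
('T', 'c', (0, 26, 108)) [-0.    0.06]
('T', 'c', (0, -26, 108)) [-0.02 -0.03]
('S', 'c', (0, 26, 108)) [ 0.   -0.14]
('S', 'c', (0, -26, 108)) [-0.1  0.2]
lug [ 0.59001852 -0.11605394  0.15152748]
lug [ 0.57990285 -0.16706054  0.15152748]
tipend [ 0.48871345 -0.12412374  0.17895071]
--
26 [9.98 0.74] -4.2 [-1.94 17.41]
29 [ 9.81 -0.25] 1.5 [-1.76 16.9 ]
32 [ 9.61 -1.24] 7.4 [-1.58 16.35]
35 [ 9.38 -2.23] 13.3 [-1.39 15.74]
38 [ 9.13 -3.21] 19.3 [-1.19 15.09]
41 [ 8.85 -4.17] 25.3 [-0.99 14.4 ]
44 [ 8.54 -5.13] 31.0 [-0.79 13.66]
47 [ 8.21 -6.07] 36.5 [-0.59 12.88]
50 [ 7.86 -7.  ] 41.7 [-0.38 12.07]
T [ 0.6286  0.1972  0.2611 -0.0013  0.0023  0.      0.    ] [ 0.14 -0.05  0.01 -0.04 -0.21  0.2   0.06 -0.11 -0.    0.    0.    0.  ]
S [ 0.6308  0.2058 -1.2831  0.     -0.      0.3042  0.0516] [-3.66 -5.12  6.21 -1.05 -2.85  6.13  0.   -0.    0.3   0.05]
TS [ 0.6343  0.2108 -0.1634  4.4966  1.8873 -3.2473  3.5587] [  5.43  -9.84   5.89   8.15  -8.36  -9.04  -7.45   8.85   1.07  16.3
  23.92 -13.02 -21.74  -6.84   4.5    1.89  -3.25   3.56]
```

```bash
sed -i "s/('S',(1,1,10),None),('S',(-1,1,10),c5(97,348)),('S',(-1,-1,10),c5(333,503)),('S',(1,-1,10),c5(672,250))/('S',(1,1,10),c5(97,348)),('S',(-1,1,10),c5(333,503)),('S',(-1,-1,10),c5(672,250))/" fit.py
python3 fit2.py | tail -3
cat > plan.py <<'E'
from h import *
import json
def ang():
    M=R.from_quat(r.sense()["orientation"]).as_matrix(); return M
def plan(tp,ta,n,claw):
    s=r.sense(); M=R.from_quat(s["orientation"]).as_matrix(); p=np.array(s["eef_pos"])
    a=np.arctan2(M[1,0],M[0,0]); da=(ta-a+np.pi)%(2*np.pi)-np.pi
    print("from",np.round(p,4),round(a,4),"tilt",np.round(M[:,2],4),"q6",round(s["q"][5],3),"t",round(s["time_s"],2))
    rows=[]; d=(np.array(tp)-p)/n*1e3; m=M
    for i in range(n):
        rows.append({"delta_pos":np.round(m.T@d,1).tolist(),"spin":round(-da/n,4),"claw":claw})
        m=m@R.from_euler('z',-da/n).as_matrix()
    for i in range(0,n,8): print(json.dumps(rows[i:i+8]))
E
python3 - <<'E'
from plan import *
plan([.58,-.167,.30],-.196,16,.45)
E
```

```text
S [ 0.6265  0.1985  0.2804  0.     -0.     -0.004   0.0041] [-0.6   0.23  0.22 -0.62  0.38  0.38  0.   -0.   -0.    0.  ]
TS [ 0.6279  0.1976  0.2673  0.127  -0.2333  0.011   0.3717] [ 0.05  0.16 -0.15 -0.09 -0.12  0.37  0.09 -0.21 -0.48 -0.12 -0.06 -0.78
  0.53  0.52  0.13 -0.23  0.01  0.37]
from [ 0.2154 -0.5867  0.2309] -1.219 tilt [ 1.e-04 -0.e+00 -1.e+00] q6 -0.096 t 1.3
[{"delta_pos": [-16.8, -30.4, -4.3], "spin": -0.0639, "claw": 0.45}, {"delta_pos": [-14.8, -31.4, -4.3], "spin": -0.0639, "claw": 0.45}, {"delta_pos": [-12.8, -32.3, -4.3], "spin": -0.0639, "claw": 0.45}, {"delta_pos": [-10.7, -33.1, -4.3], "spin": -0.0639, "claw": 0.45}, {"delta_pos": [-8.5, -33.7, -4.3], "spin": -0.0639, "claw": 0.45}, {"delta_pos": [-6.4, -34.2, -4.3], "spin": -0.0639, "claw": 0.45}, {"delta_pos": [-4.2, -34.5, -4.3], "spin": -0.0639, "claw": 0.45}, {"delta_pos": [-2.0, -34.7, -4.3], "spin": -0.0639, "claw": 0.45}]
[{"delta_pos": [0.3, -34.7, -4.3], "spin": -0.0639, "claw": 0.45}, {"delta_pos": [2.5, -34.7, -4.3], "spin": -0.0639, "claw": 0.45}, {"delta_pos": [4.7, -34.4, -4.3], "spin": -0.0639, "claw": 0.45}, {"delta_pos": [6.9, -34.1, -4.3], "spin": -0.0639, "claw": 0.45}, {"delta_pos": [9.1, -33.5, -4.3], "spin": -0.0639, "claw": 0.45}, {"delta_pos": [11.2, -32.9, -4.3], "spin": -0.0639, "claw": 0.45}, {"delta_pos": [13.3, -32.1, -4.3], "spin": -0.0639, "claw": 0.45}, {"delta_pos": [15.3, -31.2, -4.3], "spin": -0.0639, "claw": 0.45}]
```

Request:
{"fn": "send_rows", "kwargs": {"commands": [{"delta_pos": [-17, -30, -9], "spin": -0.064, "claw": 0.45}, {"delta_pos": [-15, -31, -9], "spin": -0.064, "claw": 0.45}, {"delta_pos": [-13, -32, -9], "spin": -0.064, "claw": 0.45}, {"delta_pos": [-11, -33, -9], "spin": -0.064, "claw": 0.45}, {"delta_pos": [-8.5, -34, -9], "spin": -0.064, "claw": 0.45}, {"delta_pos": [-6.5, -34, -9], "spin": -0.064, "claw": 0.45}, {"delta_pos": [-4, -34.5, -9], "spin": -0.064, "claw": 0.45}, {"delta_pos": [-2, -35, -9], "spin": -0.064, "claw": 0.45}]}}

```text
time_s: 1.97
eef_pos: [0.3972, -0.3747, 0.3035]
orientation: [0.939, -0.345, 0.0, 0.0]
wrist_force: [0.3, -0.6, -1.2]
gripper_width: 0.46
```

Request:
{"fn": "send_rows", "kwargs": {"commands": [{"delta_pos": [0.3, -35, 0], "spin": -0.064, "claw": 0.45}, {"delta_pos": [2.5, -35, 0], "spin": -0.064, "claw": 0.45}, {"delta_pos": [4.7, -34, 0], "spin": -0.064, "claw": 0.45}, {"delta_pos": [7, -34, 0], "spin": -0.064, "claw": 0.45}, {"delta_pos": [9, -33.5, 0], "spin": -0.064, "claw": 0.45}, {"delta_pos": [11, -33, 0], "spin": -0.064, "claw": 0.45}, {"delta_pos": [13, -32, 0], "spin": -0.064, "claw": 0.45}, {"delta_pos": [15, -31, 0], "spin": -0.064, "claw": 0.45}]}}

```text
time_s: 2.63
eef_pos: [0.5789, -0.1646, 0.303]
orientation: [0.995, -0.096, 0.0, 0.0]
wrist_force: [0.1, -0.9, 1.2]
gripper_width: 0.449
```

```bash
python3 - <<'E'
from plan import *
s=r.sense(); print(s["wrist_force"],s["wrist_torque"],s["gripper_width"],s["q"])
plan([.58,-.167,.20],-.196,5,.45)
E
```

```text
[ 0.12528765 -0.94454176  1.1787283 ] [ 0.00109274 -0.15631009 -0.03554654] 0.4485048252097282 [-3.76261269e-01  4.01424727e-01  1.30083900e+00 -3.91845076e-05
  1.43913088e+00 -1.84528789e-01]
from [ 0.5789 -0.1646  0.303 ] -0.1917 tilt [ 2.e-04 -1.e-04 -1.e+00] q6 -0.185 t 2.63
[{"delta_pos": [0.3, 0.4, 20.6], "spin": 0.0009, "claw": 0.45}, {"delta_pos": [0.3, 0.4, 20.6], "spin": 0.0009, "claw": 0.45}, {"delta_pos": [0.3, 0.4, 20.6], "spin": 0.0009, "claw": 0.45}, {"delta_pos": [0.3, 0.4, 20.6], "spin": 0.0009, "claw": 0.45}, {"delta_pos": [0.3, 0.4, 20.6], "spin": 0.0009, "claw": 0.45}]
```

Request:
{"fn": "send_rows", "kwargs": {"commands": [{"delta_pos": [0.3, 0.4, 20], "spin": 0.001, "claw": 0.45}, {"delta_pos": [0.3, 0.4, 20], "spin": 0.001, "claw": 0.45}, {"delta_pos": [0.3, 0.4, 20], "spin": 0.001, "claw": 0.45}, {"delta_pos": [0.3, 0.4, 20], "spin": 0.001, "claw": 0.45}, {"delta_pos": [0.3, 0.4, 18], "spin": 0.001, "claw": 0.45}, {"delta_pos": [0, 0, 0], "spin": 0, "claw": 0.45}]}}

```text
time_s: 3.13
eef_pos: [0.5775, -0.1678, 0.2017]
orientation: [0.995, -0.1, -0.002, -0.001]
wrist_force: [0.5, 0.4, -0.0]
gripper_width: 0.448
```

```bash
cat > look.py <<'E'
from plan import *
import sys,pickle
def look(tag,sc=(300,130,160,120),tp=(310,190,160,120),k=5):
    S=r.grab_frame("scene");T=r.grab_frame("top")
    for n,d,c in(("s",S,sc),("t",T,tp)):
        a=cv2.cvtColor(d["frame"],cv2.COLOR_RGB2BGR)[c[1]:c[1]+c[3],c[0]:c[0]+c[2]]
        cv2.imwrite(f"pics/{tag}_{n}.png",cv2.resize(a,None,fx=k,fy=k,interpolation=cv2.INTER_CUBIC))
    pickle.dump((S,T),open(tag+".pkl","wb"))
    return S,T
E
python3 - <<'E'
from look import *
look("a1"); s=r.sense(); print(s["eef_pos"],s["wrist_force"],s["wrist_torque"],s["time_s"])
E
```

```text
[ 0.57896892 -0.16841528  0.20505906] [ 0.07902871 -0.06707879  0.85236618] [-0.03916059 -0.1349218  -0.01669145] 3.2333
```

View pics/a1_s.png

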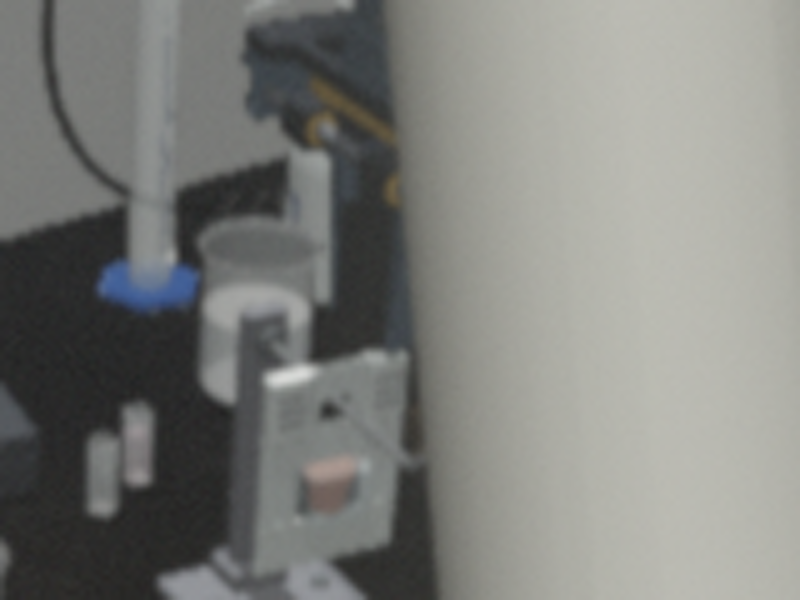

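View pics/a1_t.png

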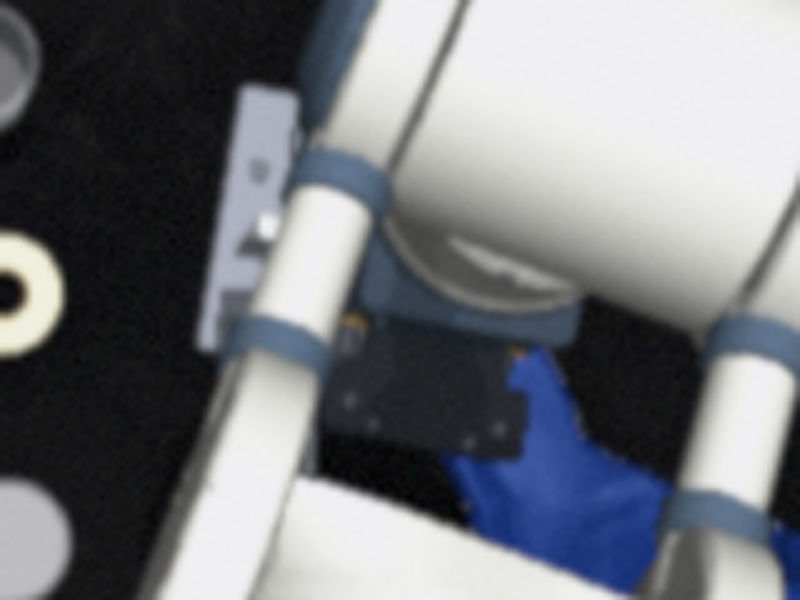

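The card hangs undisturbed on the grey stand. The arm hides the fingers, but the TCP is over the lug by calibration. Descending.

Request:
{"fn": "send_rows", "kwargs": {"commands": [{"delta_pos": [1, -1, 13], "spin": 0, "claw": 0.45}, {"delta_pos": [0, 0, 13], "spin": 0, "claw": 0.45}, {"delta_pos": [0, 0, 8], "spin": 0, "claw": 0.45}, {"delta_pos": [0, 0, 0], "spin": 0, "claw": 0.45}, {"delta_pos": [0, 0, 0], "spin": 0, "claw": 0.45}]}}

```text
time_s: 3.65
eef_pos: [0.5805, -0.1678, 0.1717]
orientation: [0.995, -0.1, 0.0, 0.0]
wrist_force: [0.3, 0.4, 0.0]
gripper_width: 0.446
```

Request:
{"fn": "send_rows", "kwargs": {"commands": [{"delta_pos": [0, 0, 8], "spin": 0, "claw": 0.45}, {"delta_pos": [0, 0, 8], "spin": 0, "claw": 0.45}, {"delta_pos": [0, 0, 4], "spin": 0, "claw": 0.45}, {"delta_pos": [0, 0, 0], "spin": 0, "claw": 0.45}, {"delta_pos": [0, 0, 0], "spin": 0, "claw": 0.45}, {"delta_pos": [0, 0, 0], "spin": 0, "claw": 0.45}]}}

```text
time_s: 4.15
eef_pos: [0.5803, -0.1677, 0.151]
orientation: [0.995, -0.1, 0.0, 0.0]
wrist_force: [0.4, 0.1, 0.7]
gripper_width: 0.448
```

```bash
python3 - <<'E'
from look import *
look("a2")
for i in range(5):
    s=r.sense(); print(np.round(s["eef_pos"],4),np.round(s["wrist_force"],2),np.round(s["wrist_torque"],3)); r.grab_frame("top")
E
```

```text
[ 0.5804 -0.1677  0.1512] [ 0.54 -0.56  0.73] [ 0.028 -0.049  0.006]
[ 0.5804 -0.1677  0.1512] [-0.36  0.3  -0.31] [-0.074 -0.108  0.007]
[ 0.5804 -0.1677  0.1512] [ 0.07 -1.11 -0.27] [-0.016 -0.058 -0.04 ]
[ 0.5803 -0.1677  0.1511] [-0.37 -0.81 -0.38] [-0.047 -0.146  0.048]
[ 0.5803 -0.1677  0.1511] [-0.2   0.15 -0.42] [-0.043 -0.072 -0.052]
```

View pics/a2_s.png

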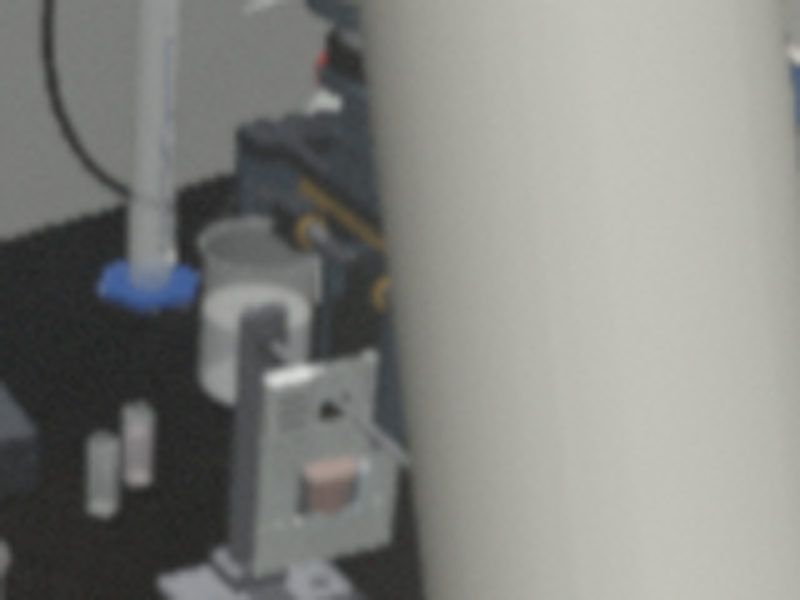

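Request:
{"fn": "send_rows", "kwargs": {"commands": [{"delta_pos": [0, 0, 0], "spin": 0, "claw": 0.3}, {"delta_pos": [0, 0, 0], "spin": 0, "claw": 0.2}, {"delta_pos": [0, 0, 0], "spin": 0, "claw": 0.15}, {"delta_pos": [0, 0, 0], "spin": 0, "claw": 0.1}, {"delta_pos": [0, 0, 0], "spin": 0, "claw": 0.05}, {"delta_pos": [0, 0, 0], "spin": 0, "claw": 0.05}, {"delta_pos": [0, 0, 0], "spin": 0, "claw": 0.05}], "grip_force": 8}}

```text
time_s: 5.08
eef_pos: [0.5802, -0.1677, 0.1509]
orientation: [0.995, -0.1, 0.0, -0.0]
wrist_force: [-0.2, 0.7, -0.6]
gripper_width: 0.11
```

```bash
cat > ft.py <<'E'
from look import *
def ft(n=10):
    F=[];Q=[]
    for i in range(n):
        r.grab_frame("top"); s=r.sense(); F.append(s["wrist_force"]);Q.append(s["wrist_torque"])
    F=np.array(F)
    print("F",np.round(F.mean(0),2),"+-",np.round(F.std(0)/n**.5,2),"M",np.round(np.mean(Q,0),3),"p",np.round(s["eef_pos"],4),"g",round(s["gripper_width"],3),"t",round(s["time_s"],2))
E
python3 - <<'E'
from ft import *
ft(); look("a3")
E
```

```text
F [0.09 0.27 0.15] +- [0.12 0.1  0.16] M [ 0.008 -0.092 -0.009] p [ 0.5802 -0.1676  0.1509] g 0.11 t 5.58
```

View pics/a3_s.png

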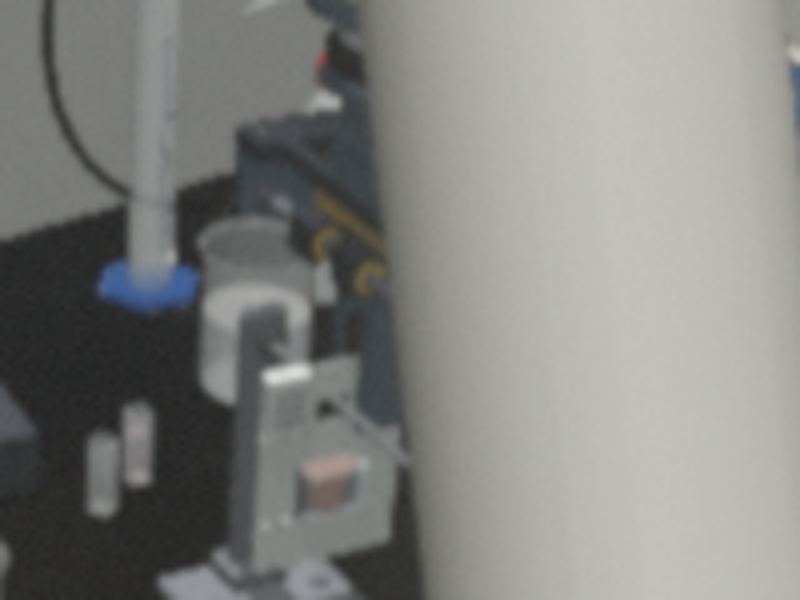

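Gripped: the opening is 0.11, about 10 mm, which matches the lug. Now I'll lift so the wire sits mid-window.

Request:
{"fn": "send_rows", "kwargs": {"commands": [{"delta_pos": [0, 0, -1.5], "spin": 0, "claw": 0.05}, {"delta_pos": [0, 0, -1.5], "spin": 0, "claw": 0.05}, {"delta_pos": [0, 0, -1.5], "spin": 0, "claw": 0.05}, {"delta_pos": [0, 0, 0], "spin": 0, "claw": 0.05}, {"delta_pos": [0, 0, 0], "spin": 0, "claw": 0.05}, {"delta_pos": [0, 0, 0], "spin": 0, "claw": 0.05}]}}

```text
time_s: 6.18
eef_pos: [0.5802, -0.1677, 0.1554]
orientation: [0.995, -0.1, -0.0, 0.0]
wrist_force: [-0.0, -0.6, -0.8]
gripper_width: 0.11
```

```bash
python3 - <<'E'
from ft import *
ft(16); look("a4")
E
```

```text
F [ 0.03 -0.   -0.82] +- [0.14 0.13 0.11] M [-0.042 -0.073 -0.002] p [ 0.5802 -0.1676  0.1554] g 0.109 t 6.98
```

View pics/a4_s.png

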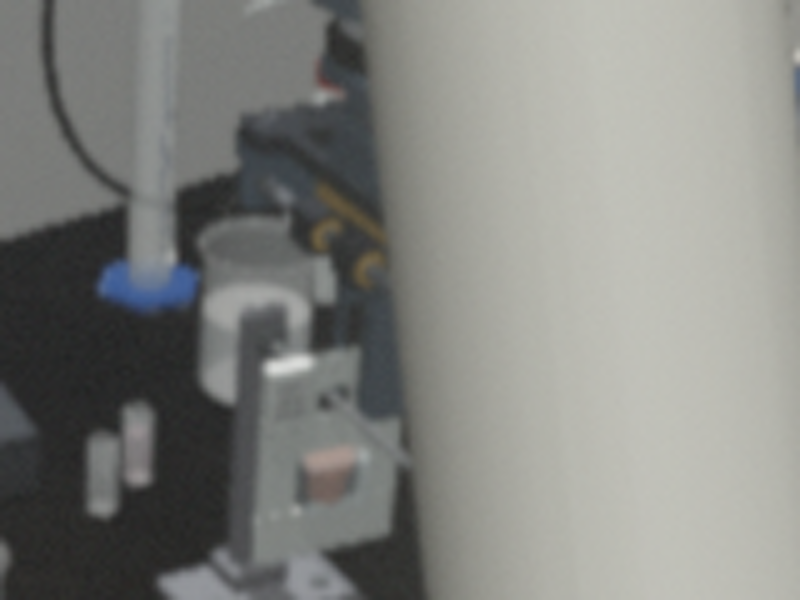

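Request:
{"fn": "send_rows", "kwargs": {"commands": [{"delta_pos": [-4, 0.1, 0], "spin": 0, "claw": 0.05}, {"delta_pos": [-8, 0.2, 0], "spin": 0, "claw": 0.05}, {"delta_pos": [-8, 0.2, 0], "spin": 0, "claw": 0.05}, {"delta_pos": [-8, 0.2, 0], "spin": 0, "claw": 0.05}, {"delta_pos": [-8, 0.2, 0], "spin": 0, "claw": 0.05}, {"delta_pos": [-4, 0.1, 0], "spin": 0, "claw": 0.05}, {"delta_pos": [0, 0, 0], "spin": 0, "claw": 0.05}, {"delta_pos": [0, 0, 0], "spin": 0, "claw": 0.05}], "grip_force": 6}}

```text
time_s: 7.75
eef_pos: [0.5408, -0.1608, 0.1556]
orientation: [0.995, -0.1, 0.0, 0.0]
wrist_force: [-0.2, -0.4, -0.6]
gripper_width: 0.11
```

```bash
python3 - <<'E'
from ft import *
ft(16); look("a5",k=5)
E
```

```text
F [-0.19 -0.08 -1.08] +- [0.17 0.08 0.1 ] M [-0.048 -0.07   0.009] p [ 0.5408 -0.1607  0.1554] g 0.111 t 8.55
```

View pics/a5_s.png

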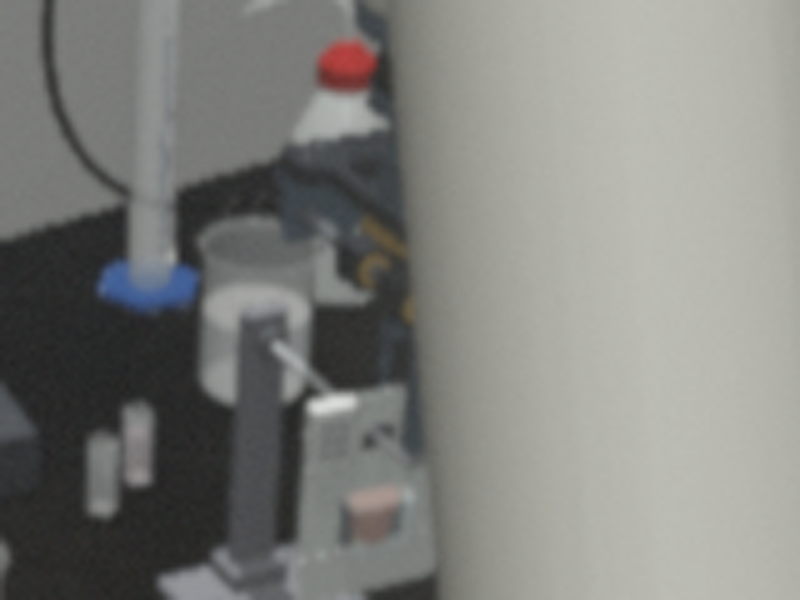

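View pics/a5_t.png

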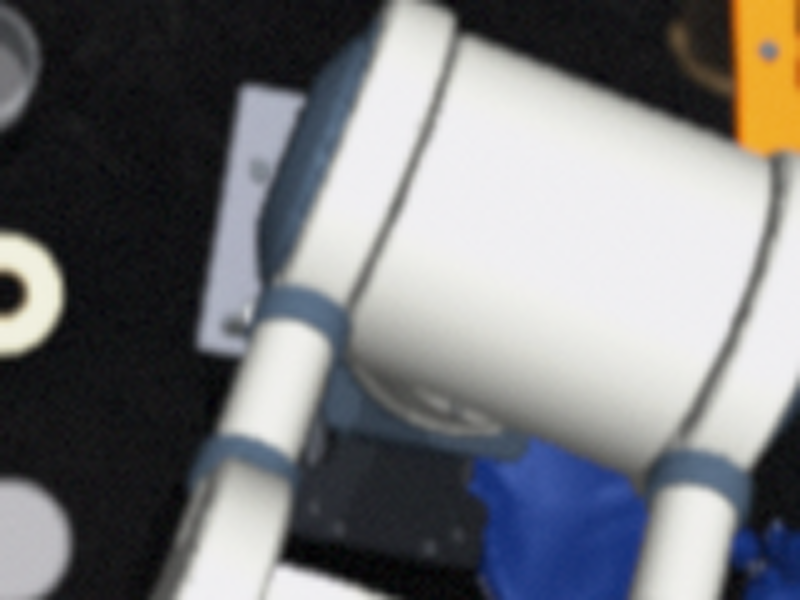

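Request:
{"fn": "send_rows", "kwargs": {"commands": [{"delta_pos": [-6, 0.1, 0], "spin": 0, "claw": 0.05}, {"delta_pos": [-7, 0.2, 0], "spin": 0, "claw": 0.05}, {"delta_pos": [-7, 0.2, 0], "spin": 0, "claw": 0.05}, {"delta_pos": [-4, 0.1, 0], "spin": 0, "claw": 0.05}, {"delta_pos": [0, 0, 0], "spin": 0, "claw": 0.05}, {"delta_pos": [0, 0, 0], "spin": 0, "claw": 0.05}]}}

```text
time_s: 9.15
eef_pos: [0.517, -0.1565, 0.1556]
orientation: [0.995, -0.1, 0.0, 0.0]
wrist_force: [0.0, -1.4, -1.5]
gripper_width: 0.11
```

```bash
python3 - <<'E'
from ft import *
ft(16)
E
```

```text
F [ 0.15  0.35 -1.21] +- [0.14 0.12 0.16] M [-0.05  -0.078  0.006] p [ 0.5172 -0.1565  0.1554] g 0.106 t 9.95
```

Request:
{"fn": "send_rows", "kwargs": {"commands": [{"delta_pos": [-2, 0, 0], "spin": 0, "claw": 0.05}, {"delta_pos": [-2, 0.1, -0.6], "spin": 0, "claw": 0.05}, {"delta_pos": [-2, 0, -1.8], "spin": 0, "claw": 0.05}, {"delta_pos": [0, 0, 0], "spin": 0, "claw": 0.05}, {"delta_pos": [0, 0, 0], "spin": 0, "claw": 0.05}]}}

```text
time_s: 10.37
eef_pos: [0.5112, -0.1555, 0.158]
orientation: [0.995, -0.1, 0.0, 0.0]
wrist_force: [0.0, -0.2, -0.3]
gripper_width: 0.111
```

```bash
python3 - <<'E'
from ft import *
ft(12)
E
```

```text
F [-0.13  0.1  -0.98] +- [0.13 0.13 0.14] M [-0.057 -0.084 -0.002] p [ 0.5113 -0.1554  0.1578] g 0.11 t 10.97
```

Request:
{"fn": "send_rows", "kwargs": {"commands": [{"delta_pos": [-1.5, 0, -1.35], "spin": 0, "claw": 0.05}, {"delta_pos": [-1.5, 0.1, -1.35], "spin": 0, "claw": 0.05}, {"delta_pos": [-1, 0, -0.9], "spin": 0, "claw": 0.05}, {"delta_pos": [0, 0, 0], "spin": 0, "claw": 0.05}, {"delta_pos": [0, 0, 0], "spin": 0, "claw": 0.05}]}}

```text
time_s: 11.38
eef_pos: [0.5073, -0.1548, 0.1615]
orientation: [0.995, -0.1, 0.0, 0.0]
wrist_force: [0.0, 0.3, -0.7]
gripper_width: 0.107
```

```bash
python3 - <<'E'
from ft import *
ft(12)
E
```

```text
F [ 0.33 -0.14 -0.88] +- [0.14 0.14 0.15] M [-0.051 -0.077  0.   ] p [ 0.5073 -0.1547  0.1614] g 0.111 t 11.98
```

Request:
{"fn": "send_rows", "kwargs": {"commands": [{"delta_pos": [-1, 0, -0.9], "spin": 0, "claw": 0.05}, {"delta_pos": [-1, 0.1, -0.9], "spin": 0, "claw": 0.05}, {"delta_pos": [-1, 0, -0.9], "spin": 0, "claw": 0.05}, {"delta_pos": [0, 0, 0], "spin": 0, "claw": 0.05}, {"delta_pos": [0, 0, 0], "spin": 0, "claw": 0.05}]}}

```text
time_s: 12.4
eef_pos: [0.5044, -0.1542, 0.1642]
orientation: [0.995, -0.1, 0.0, 0.0]
wrist_force: [-0.0, -0.1, -0.8]
gripper_width: 0.107
```

```bash
python3 - <<'E'
from ft import *
ft(12)
E
```

```text
F [ 0.15 -0.01 -1.08] +- [0.16 0.15 0.18] M [-0.069 -0.071 -0.007] p [ 0.5044 -0.1542  0.1641] g 0.114 t 13.0
```

Request:
{"fn": "send_rows", "kwargs": {"commands": [{"delta_pos": [0, 0, 0.5], "spin": 0, "claw": 0.05}, {"delta_pos": [0, 0, 0.5], "spin": 0, "claw": 0.05}, {"delta_pos": [0, 0, 0], "spin": 0, "claw": 0.05}]}}

```text
time_s: 13.25
eef_pos: [0.5043, -0.1542, 0.163]
orientation: [0.995, -0.1, -0.0, -0.0]
wrist_force: [0.3, -0.6, -1.1]
gripper_width: 0.11
```

```bash
python3 - <<'E'
from ft import *
ft(10)
E
```

```text
F [-0.17 -0.14 -1.25] +- [0.21 0.16 0.21] M [-0.066 -0.106 -0.004] p [ 0.5044 -0.1542  0.1631] g 0.107 t 13.75
```

Request:
{"fn": "send_rows", "kwargs": {"commands": [{"delta_pos": [0, 0, 0.5], "spin": 0, "claw": 0.05}, {"delta_pos": [0, 0, 0], "spin": 0, "claw": 0.05}]}}

```text
time_s: 13.92
eef_pos: [0.5044, -0.1542, 0.1625]
orientation: [0.995, -0.1, -0.0, -0.0]
wrist_force: [0.3, -0.3, -1.3]
gripper_width: 0.111
```

```bash
python3 - <<'E'
from ft import *
ft(10)
E
```

```text
F [-0.02  0.09 -1.05] +- [0.21 0.17 0.06] M [-0.052 -0.074  0.014] p [ 0.5044 -0.1542  0.1626] g 0.106 t 14.42
```

Request:
{"fn": "send_rows", "kwargs": {"commands": [{"delta_pos": [0, 0, 0.5], "spin": 0, "claw": 0.05}, {"delta_pos": [0, 0, 0], "spin": 0, "claw": 0.05}]}}

```text
time_s: 14.58
eef_pos: [0.5043, -0.1542, 0.162]
orientation: [0.995, -0.1, -0.0, -0.0]
wrist_force: [0.3, 0.6, -1.7]
gripper_width: 0.111
```

```bash
python3 - <<'E'
from ft import *
ft(10)
E
```

```text
F [-0.07  0.15 -1.13] +- [0.15 0.16 0.14] M [-0.035 -0.066  0.002] p [ 0.5044 -0.1542  0.1621] g 0.111 t 15.08
```

Request:
{"fn": "send_rows", "kwargs": {"commands": [{"delta_pos": [0, 0, 0.4], "spin": 0, "claw": 0.05}, {"delta_pos": [0, 0, 0], "spin": 0, "claw": 0.05}]}}

```text
time_s: 15.25
eef_pos: [0.5044, -0.1542, 0.1617]
orientation: [0.995, -0.1, -0.0, -0.0]
wrist_force: [-0.3, 0.8, -0.8]
gripper_width: 0.109
```

```bash
python3 - <<'E'
from ft import *
ft(10)
E
```

```text
F [-0.14 -0.18 -0.77] +- [0.12 0.11 0.18] M [-0.049 -0.068 -0.003] p [ 0.5044 -0.1542  0.1617] g 0.107 t 15.75
```

Request:
{"fn": "send_rows", "kwargs": {"commands": [{"delta_pos": [0, 0, 0.4], "spin": 0, "claw": 0.05}, {"delta_pos": [0, 0, 0], "spin": 0, "claw": 0.05}]}}

```text
time_s: 15.92
eef_pos: [0.5044, -0.1542, 0.1613]
orientation: [0.995, -0.1, -0.0, -0.0]
wrist_force: [-0.1, 0.1, -1.4]
gripper_width: 0.11
```

```bash
python3 - <<'E'
from ft import *
ft(10)
E
```

```text
F [ 0.07  0.06 -1.2 ] +- [0.13 0.12 0.14] M [-0.045 -0.066 -0.006] p [ 0.5044 -0.1542  0.1613] g 0.113 t 16.42
```

Request:
{"fn": "send_rows", "kwargs": {"commands": [{"delta_pos": [0, 0, 0.4], "spin": 0, "claw": 0.05}, {"delta_pos": [0, 0, 0], "spin": 0, "claw": 0.05}]}}

```text
time_s: 16.58
eef_pos: [0.5044, -0.1542, 0.1609]
orientation: [0.995, -0.1, -0.0, -0.0]
wrist_force: [0.0, -0.9, -0.5]
gripper_width: 0.112
```

```bash
python3 - <<'E'
from ft import *
ft(10)
E
```

```text
F [ 0.37 -0.04 -1.01] +- [0.13 0.11 0.13] M [-0.063 -0.083 -0.002] p [ 0.5044 -0.1542  0.1609] g 0.112 t 17.08
```

Request:
{"fn": "send_rows", "kwargs": {"commands": [{"delta_pos": [0, 0, 0.5], "spin": 0, "claw": 0.05}, {"delta_pos": [0, 0, 0], "spin": 0, "claw": 0.05}]}}

```text
time_s: 17.25
eef_pos: [0.5044, -0.1542, 0.1604]
orientation: [0.995, -0.1, 0.0, 0.0]
wrist_force: [0.1, 0.0, -0.8]
gripper_width: 0.11
```

```bash
python3 - <<'E'
from ft import *
ft(10)
E
```

```text
F [ 0.46 -0.25 -0.68] +- [0.13 0.17 0.13] M [-0.057 -0.097  0.004] p [ 0.5044 -0.1542  0.1604] g 0.106 t 17.75
```

Request:
{"fn": "send_rows", "kwargs": {"commands": [{"delta_pos": [0, 0, 0.4], "spin": 0, "claw": 0.05}, {"delta_pos": [0, 0, 0], "spin": 0, "claw": 0.05}]}}

```text
time_s: 17.92
eef_pos: [0.5044, -0.1543, 0.16]
orientation: [0.995, -0.1, 0.0, 0.0]
wrist_force: [0.1, 0.1, -0.5]
gripper_width: 0.112
```

```bash
python3 - <<'E'
from ft import *
ft(10)
E
```

```text
F [0.45 0.18 0.05] +- [0.19 0.2  0.19] M [-0.04  -0.155 -0.007] p [ 0.5044 -0.1542  0.16  ] g 0.107 t 18.42
```

Contact found at a TCP height of about 0.1605, a soft upward and +x push. So the centre of the play is about 0.1632. Continuing up the tip.

Request:
{"fn": "send_rows", "kwargs": {"commands": [{"delta_pos": [0, 0, -1.6], "spin": 0, "claw": 0.05}, {"delta_pos": [0, 0, -1.6], "spin": 0, "claw": 0.05}, {"delta_pos": [-1, 0, -0.9], "spin": 0, "claw": 0.05}, {"delta_pos": [-1.5, 0, -1.3], "spin": 0, "claw": 0.05}, {"delta_pos": [-1.5, 0.1, -1.3], "spin": 0, "claw": 0.05}, {"delta_pos": [-1, 0, -0.8], "spin": 0, "claw": 0.05}, {"delta_pos": [0, 0, 0], "spin": 0, "claw": 0.05}, {"delta_pos": [0, 0, 0], "spin": 0, "claw": 0.05}]}}

```text
time_s: 19.08
eef_pos: [0.4994, -0.1533, 0.1676]
orientation: [0.995, -0.1, 0.0, 0.0]
wrist_force: [0.1, -0.1, -0.4]
gripper_width: 0.111
```

```bash
python3 - <<'E'
from ft import *
ft(10)
E
```

```text
F [-0.04 -0.09 -1.17] +- [0.21 0.16 0.17] M [-0.045 -0.074 -0.015] p [ 0.4995 -0.1533  0.1675] g 0.111 t 19.58
```

Request:
{"fn": "send_rows", "kwargs": {"commands": [{"delta_pos": [-1, 0, -0.9], "spin": 0, "claw": 0.05}, {"delta_pos": [-1, 0, -0.9], "spin": 0, "claw": 0.05}, {"delta_pos": [-1, 0.1, -0.8], "spin": 0, "claw": 0.05}, {"delta_pos": [-1, 0, -0.8], "spin": 0, "claw": 0.05}, {"delta_pos": [0, 0, 0], "spin": 0, "claw": 0.05}, {"delta_pos": [0, 0, 0], "spin": 0, "claw": 0.05}]}}

```text
time_s: 20.08
eef_pos: [0.4955, -0.1527, 0.171]
orientation: [0.995, -0.1, 0.0, 0.0]
wrist_force: [0.3, 0.1, -1.0]
gripper_width: 0.107
```

```bash
python3 - <<'E'
from ft import *
ft(8)
E
```

```text
F [ 0.01  0.12 -0.75] +- [0.16 0.19 0.13] M [-0.057 -0.068  0.023] p [ 0.4955 -0.1526  0.1709] g 0.105 t 20.48
```

Request:
{"fn": "send_rows", "kwargs": {"commands": [{"delta_pos": [0, 0, 0.7], "spin": 0, "claw": 0.05}, {"delta_pos": [0, 0, 0.7], "spin": 0, "claw": 0.05}, {"delta_pos": [0, 0, 0], "spin": 0, "claw": 0.05}]}}

```text
time_s: 20.73
eef_pos: [0.4955, -0.1526, 0.1694]
orientation: [0.995, -0.1, -0.0, -0.0]
wrist_force: [-0.5, -0.1, -0.8]
gripper_width: 0.11
```

```bash
python3 - <<'E'
from ft import *
ft(8)
E
```

```text
F [ 0.24  0.06 -1.19] +- [0.24 0.12 0.12] M [-0.05  -0.052 -0.009] p [ 0.4955 -0.1527  0.1695] g 0.11 t 21.13
```

Request:
{"fn": "send_rows", "kwargs": {"commands": [{"delta_pos": [0, 0, 0.6], "spin": 0, "claw": 0.05}, {"delta_pos": [0, 0, 0], "spin": 0, "claw": 0.05}]}}

```text
time_s: 21.3
eef_pos: [0.4955, -0.1526, 0.1689]
orientation: [0.995, -0.1, 0.0, -0.0]
wrist_force: [0.3, 0.4, 0.4]
gripper_width: 0.11
```

```bash
python3 - <<'E'
from ft import *
ft(8)
E
```

```text
F [ 0.4   0.15 -0.59] +- [0.13 0.27 0.11] M [-0.042 -0.135 -0.003] p [ 0.4956 -0.1526  0.1689] g 0.107 t 21.7
```

Request:
{"fn": "send_rows", "kwargs": {"commands": [{"delta_pos": [0, 0, 0.5], "spin": 0, "claw": 0.05}, {"delta_pos": [0, 0, 0], "spin": 0, "claw": 0.05}]}}

```text
time_s: 21.87
eef_pos: [0.4956, -0.1527, 0.1684]
orientation: [0.995, -0.1, 0.0, 0.0]
wrist_force: [0.9, -0.5, 1.0]
gripper_width: 0.106
```

```bash
python3 - <<'E'
from ft import *
ft(10)
E
```

```text
F [ 0.96 -0.04  0.45] +- [0.16 0.18 0.12] M [-0.014 -0.219 -0.023] p [ 0.4956 -0.1526  0.1685] g 0.113 t 22.37
```

Request:
{"fn": "send_rows", "kwargs": {"commands": [{"delta_pos": [0, 0, -1.5], "spin": 0, "claw": 0.05}, {"delta_pos": [0, 0, -1.4], "spin": 0, "claw": 0.05}, {"delta_pos": [-1, 0, -0.95], "spin": 0, "claw": 0.05}, {"delta_pos": [-1.5, 0, -1.4], "spin": 0, "claw": 0.05}, {"delta_pos": [-1.5, 0.1, -1.4], "spin": 0, "claw": 0.05}, {"delta_pos": [-1, 0, -0.95], "spin": 0, "claw": 0.05}, {"delta_pos": [0, 0, 0], "spin": 0, "claw": 0.05}, {"delta_pos": [0, 0, 0], "spin": 0, "claw": 0.05}]}}

```text
time_s: 23.03
eef_pos: [0.4906, -0.1518, 0.1761]
orientation: [0.995, -0.1, 0.0, 0.0]
wrist_force: [0.7, 0.1, -0.4]
gripper_width: 0.107
```

```bash
python3 - <<'E'
from ft import *
ft(10)
E
```

```text
F [ 0.13  0.06 -1.18] +- [0.15 0.15 0.21] M [-0.049 -0.082  0.014] p [ 0.4906 -0.1517  0.176 ] g 0.111 t 23.53
```

Request:
{"fn": "send_rows", "kwargs": {"commands": [{"delta_pos": [-1, 0, -0.95], "spin": 0, "claw": 0.05}, {"delta_pos": [-1.5, 0, -1.4], "spin": 0, "claw": 0.05}, {"delta_pos": [-1.5, 0.1, -1.4], "spin": 0, "claw": 0.05}, {"delta_pos": [-1, 0, -0.95], "spin": 0, "claw": 0.05}, {"delta_pos": [0, 0, 0], "spin": 0, "claw": 0.05}, {"delta_pos": [0, 0, 0], "spin": 0, "claw": 0.05}]}}

```text
time_s: 24.03
eef_pos: [0.4857, -0.1509, 0.1809]
orientation: [0.995, -0.1, 0.0, 0.0]
wrist_force: [0.8, -0.6, -1.4]
gripper_width: 0.11
```

```bash
python3 - <<'E'
from ft import *
ft(10)
E
```

```text
F [ 0.11  0.18 -1.19] +- [0.13 0.09 0.14] M [-0.053 -0.059  0.   ] p [ 0.4857 -0.1508  0.1807] g 0.113 t 24.53
```

Request:
{"fn": "send_rows", "kwargs": {"commands": [{"delta_pos": [-1, 0, -0.95], "spin": 0, "claw": 0.05}, {"delta_pos": [-1.5, 0, -1.4], "spin": 0, "claw": 0.05}, {"delta_pos": [-1.5, 0.1, -1.4], "spin": 0, "claw": 0.05}, {"delta_pos": [-1, 0, -0.95], "spin": 0, "claw": 0.05}, {"delta_pos": [0, 0, 0], "spin": 0, "claw": 0.05}, {"delta_pos": [0, 0, 0], "spin": 0, "claw": 0.05}]}}

```text
time_s: 25.03
eef_pos: [0.4808, -0.15, 0.1856]
orientation: [0.995, -0.1, 0.0, 0.0]
wrist_force: [-0.3, -0.3, -1.1]
gripper_width: 0.111
```

```bash
python3 - <<'E'
from ft import *
ft(8); look("a6")
E
```

```text
F [ 0.28  0.32 -0.84] +- [0.16 0.2  0.14] M [-0.04  -0.078 -0.009] p [ 0.4808 -0.1499  0.1854] g 0.112 t 25.43
```

View pics/a6_s.png

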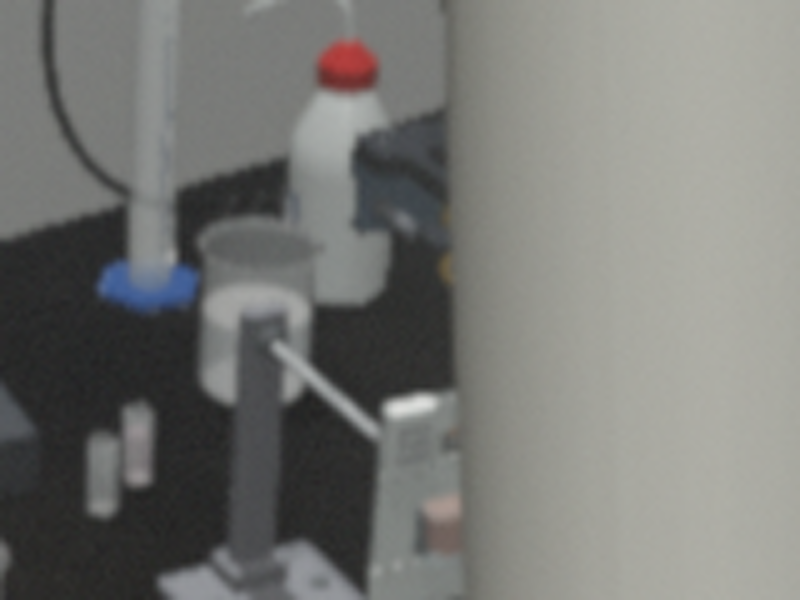

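View pics/a6_t.png

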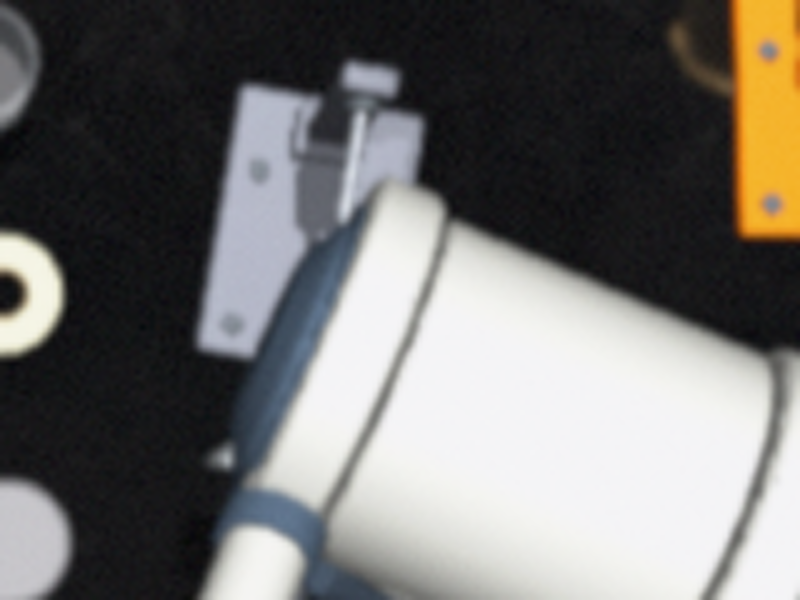

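Request:
{"fn": "send_rows", "kwargs": {"commands": [{"delta_pos": [-1.5, 0, -1.4], "spin": 0, "claw": 0.05}, {"delta_pos": [-1.5, 0.1, -1.4], "spin": 0, "claw": 0.05}, {"delta_pos": [-2, 0, -1.9], "spin": 0, "claw": 0.05}, {"delta_pos": [0, 0, 0], "spin": 0, "claw": 0.05}, {"delta_pos": [0, 0, 0], "spin": 0, "claw": 0.05}]}}

```text
time_s: 25.95
eef_pos: [0.4758, -0.1491, 0.1903]
orientation: [0.995, -0.1, 0.0, 0.0]
wrist_force: [0.4, -0.5, -1.5]
gripper_width: 0.111
```

```bash
python3 - <<'E'
from ft import *
ft(8)
E
```

```text
F [ 0.03  0.11 -0.92] +- [0.17 0.15 0.17] M [-0.038 -0.072 -0.017] p [ 0.4759 -0.1491  0.1901] g 0.112 t 26.35
```

Request:
{"fn": "send_rows", "kwargs": {"commands": [{"delta_pos": [-2, 0, -1.8], "spin": 0, "claw": 0.05}, {"delta_pos": [-2, 0.1, -1.7], "spin": 0, "claw": 0.05}, {"delta_pos": [-3, 0, -1.5], "spin": 0, "claw": 0.05}, {"delta_pos": [-5, 0.1, 0], "spin": 0, "claw": 0.05}, {"delta_pos": [-7, 0.2, 0], "spin": 0, "claw": 0.05}, {"delta_pos": [-8, 0.2, 0], "spin": 0, "claw": 0.05}, {"delta_pos": [-6, 0.1, 0], "spin": 0, "claw": 0.05}, {"delta_pos": [0, 0, 0], "spin": 0, "claw": 0.05}], "grip_force": 12}}

```text
time_s: 27.02
eef_pos: [0.4418, -0.1428, 0.1951]
orientation: [0.995, -0.1, -0.001, -0.0]
wrist_force: [0.5, 0.5, -1.6]
gripper_width: 0.111
```

```bash
python3 - <<'E'
from ft import *
ft(8); look("a7",tp=(290,200,160,120))
E
```

```text
F [ 0.31 -0.06 -0.88] +- [0.18 0.14 0.13] M [-0.032 -0.093 -0.003] p [ 0.4436 -0.1432  0.1951] g 0.108 t 27.42
```

View pics/a7_s.png

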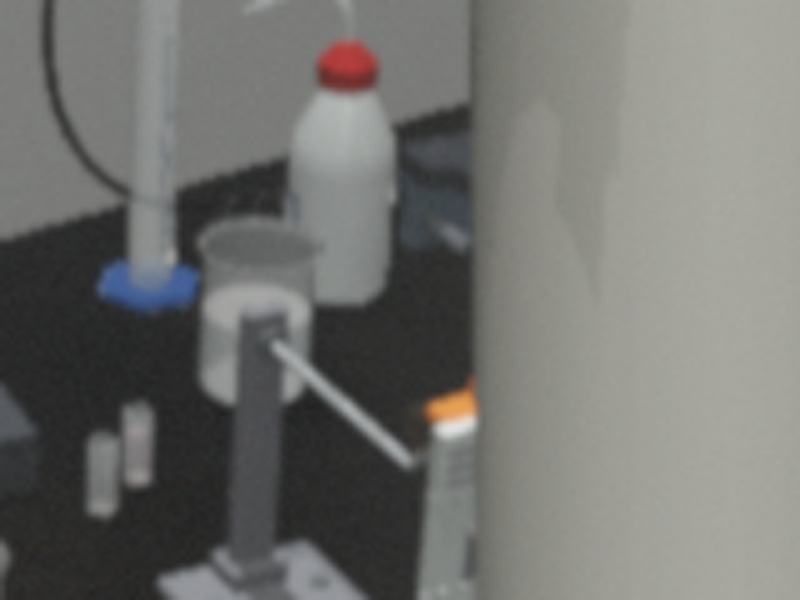

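View pics/a7_t.png

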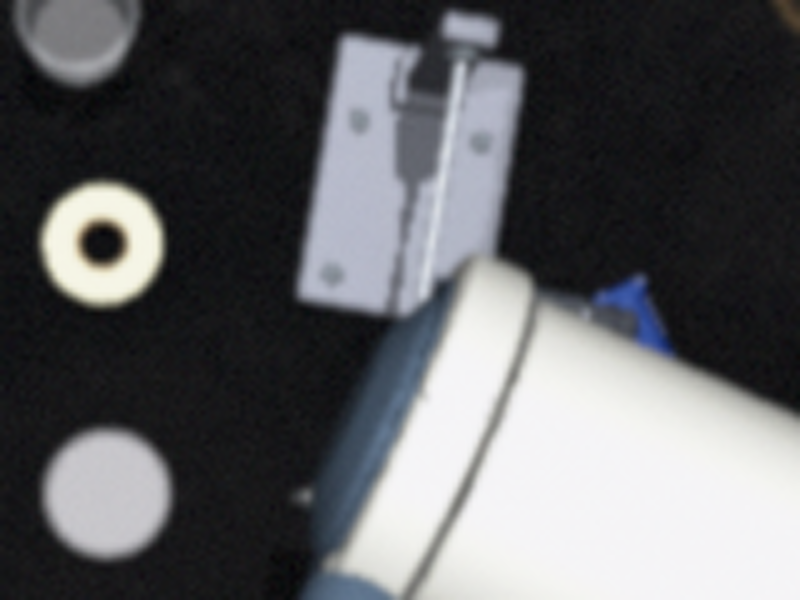

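```bash
python3 - <<'E'
from plan import *
plan([.445,.0,.215],-.2,7,.05)
E
```

```text
from [ 0.4435 -0.1432  0.1951] -0.1999 tilt [-0.e+00  1.e-04 -1.e+00] q6 -0.241 t 27.52
[{"delta_pos": [-3.9, -20.1, -2.8], "spin": 0.0, "claw": 0.05}, {"delta_pos": [-3.9, -20.1, -2.8], "spin": 0.0, "claw": 0.05}, {"delta_pos": [-3.9, -20.1, -2.8], "spin": 0.0, "claw": 0.05}, {"delta_pos": [-3.9, -20.1, -2.8], "spin": 0.0, "claw": 0.05}, {"delta_pos": [-3.9, -20.1, -2.8], "spin": 0.0, "claw": 0.05}, {"delta_pos": [-3.9, -20.1, -2.8], "spin": 0.0, "claw": 0.05}, {"delta_pos": [-3.9, -20.1, -2.8], "spin": 0.0, "claw": 0.05}]
```

Request:
{"fn": "send_rows", "kwargs": {"commands": [{"delta_pos": [-2, -10, -3], "spin": 0, "claw": 0.05}, {"delta_pos": [-4, -18, -3], "spin": 0, "claw": 0.05}, {"delta_pos": [-4, -22, -3], "spin": 0, "claw": 0.05}, {"delta_pos": [-4, -24, -3], "spin": 0, "claw": 0.05}, {"delta_pos": [-4, -24, -3], "spin": 0, "claw": 0.05}, {"delta_pos": [-4, -22, -3], "spin": 0, "claw": 0.05}, {"delta_pos": [-4, -15, -2], "spin": 0, "claw": 0.05}, {"delta_pos": [-1, -6, 0], "spin": 0, "claw": 0.05}]}}

```text
time_s: 28.18
eef_pos: [0.4445, 0.0026, 0.2156]
orientation: [0.995, -0.099, 0.0, -0.0]
wrist_force: [0.6, 0.1, -0.8]
gripper_width: 0.105
```

```bash
python3 - <<'E'
from plan import *
plan([.635,.172,.160],.267,15,.05)
E
```

```text
from [0.4445 0.0026 0.2156] -0.1984 tilt [ 3.e-04  4.e-04 -1.e+00] q6 0.069 t 28.18
[{"delta_pos": [10.2, -13.6, 3.7], "spin": -0.031, "claw": 0.05}, {"delta_pos": [10.6, -13.2, 3.7], "spin": -0.031, "claw": 0.05}, {"delta_pos": [11.0, -12.9, 3.7], "spin": -0.031, "claw": 0.05}, {"delta_pos": [11.4, -12.6, 3.7], "spin": -0.031, "claw": 0.05}, {"delta_pos": [11.8, -12.2, 3.7], "spin": -0.031, "claw": 0.05}, {"delta_pos": [12.2, -11.8, 3.7], "spin": -0.031, "claw": 0.05}, {"delta_pos": [12.6, -11.4, 3.7], "spin": -0.031, "claw": 0.05}, {"delta_pos": [12.9, -11.0, 3.7], "spin": -0.031, "claw": 0.05}]
[{"delta_pos": [13.2, -10.6, 3.7], "spin": -0.031, "claw": 0.05}, {"delta_pos": [13.6, -10.2, 3.7], "spin": -0.031, "claw": 0.05}, {"delta_pos": [13.9, -9.8, 3.7], "spin": -0.031, "claw": 0.05}, {"delta_pos": [14.2, -9.4, 3.7], "spin": -0.031, "claw": 0.05}, {"delta_pos": [14.5, -8.9, 3.7], "spin": -0.031, "claw": 0.05}, {"delta_pos": [14.7, -8.5, 3.7], "spin": -0.031, "claw": 0.05}, {"delta_pos": [15.0, -8.0, 3.7], "spin": -0.031, "claw": 0.05}]
```

Request:
{"fn": "send_rows", "kwargs": {"commands": [{"delta_pos": [7, -9, 0], "spin": -0.03, "claw": 0.05}, {"delta_pos": [10.5, -13, 0], "spin": -0.031, "claw": 0.05}, {"delta_pos": [11, -13, 0], "spin": -0.031, "claw": 0.05}, {"delta_pos": [11.5, -12.5, 0], "spin": -0.031, "claw": 0.05}, {"delta_pos": [12, -12, 0], "spin": -0.031, "claw": 0.05}, {"delta_pos": [12, -12, 0], "spin": -0.031, "claw": 0.05}, {"delta_pos": [12.5, -11.5, 0], "spin": -0.031, "claw": 0.05}, {"delta_pos": [13, -11, 0], "spin": -0.031, "claw": 0.05}]}}

```text
time_s: 28.85
eef_pos: [0.5437, 0.0867, 0.2148]
orientation: [1.0, 0.025, -0.0, 0.0]
wrist_force: [1.6, -0.6, 0.4]
gripper_width: 0.113
```

Request:
{"fn": "send_rows", "kwargs": {"commands": [{"delta_pos": [13, -10.5, 4], "spin": -0.031, "claw": 0.05}, {"delta_pos": [13.5, -10, 8], "spin": -0.031, "claw": 0.05}, {"delta_pos": [14, -10, 9], "spin": -0.031, "claw": 0.05}, {"delta_pos": [14, -9.5, 9], "spin": -0.031, "claw": 0.05}, {"delta_pos": [14.5, -9, 9], "spin": -0.031, "claw": 0.05}, {"delta_pos": [14.5, -8.5, 8], "spin": -0.031, "claw": 0.05}, {"delta_pos": [10, -6, 4], "spin": -0.031, "claw": 0.05}, {"delta_pos": [0, 0, 0], "spin": 0, "claw": 0.05}]}}

```text
time_s: 29.52
eef_pos: [0.6279, 0.163, 0.1627]
orientation: [0.991, 0.133, -0.0, -0.0]
wrist_force: [-2.5, -0.5, -1.7]
gripper_width: 0.105
```

```bash
python3 - <<'E'
from plan import *
plan([.635,.172,.160],.267,2,.05)
E
```

```text
from [0.6279 0.163  0.1627] 0.2675 tilt [-7.e-04  1.e-04 -1.e+00] q6 -0.106 t 29.52
[{"delta_pos": [4.6, -3.4, 1.4], "spin": 0.0003, "claw": 0.05}, {"delta_pos": [4.6, -3.4, 1.4], "spin": 0.0003, "claw": 0.05}]
```

Request:
{"fn": "send_rows", "kwargs": {"commands": [{"delta_pos": [4.5, -3.4, 0], "spin": 0, "claw": 0.05}, {"delta_pos": [4.5, -3.4, 0], "spin": 0, "claw": 0.05}, {"delta_pos": [0, 0, 0], "spin": 0, "claw": 0.05}, {"delta_pos": [0, 0, 0], "spin": 0, "claw": 0.05}, {"delta_pos": [0, 0, 0], "spin": 0, "claw": 0.05}]}}

```text
time_s: 29.93
eef_pos: [0.6334, 0.1707, 0.1645]
orientation: [0.991, 0.131, 0.0, 0.0]
wrist_force: [0.0, 0.5, -0.6]
gripper_width: 0.107
```

```bash
python3 - <<'E'
from ft import *
ft(4); look("a8",sc=(170,200,150,115),tp=(170,150,160,120))
E
```

```text
F [-0.23  0.31 -0.99] +- [0.3  0.04 0.06] M [-0.027 -0.09   0.004] p [0.6334 0.1708 0.1643] g 0.11 t 30.13
```

View pics/a8_s.png

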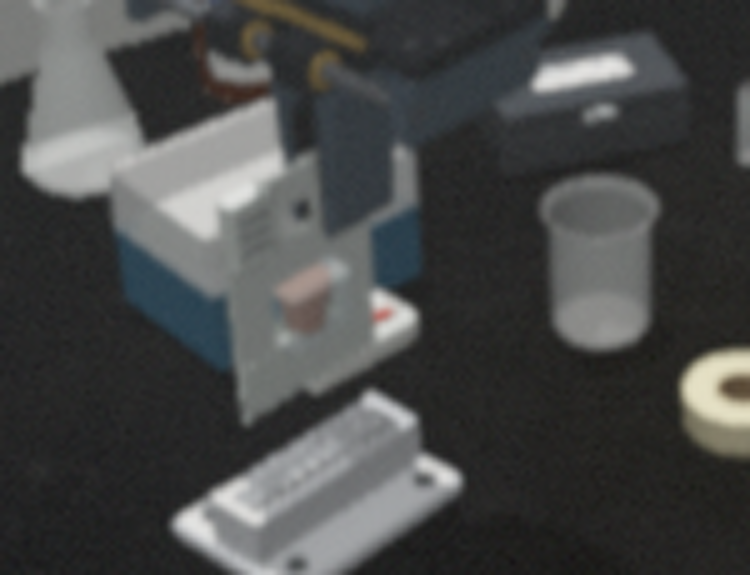

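View pics/a8_t.png

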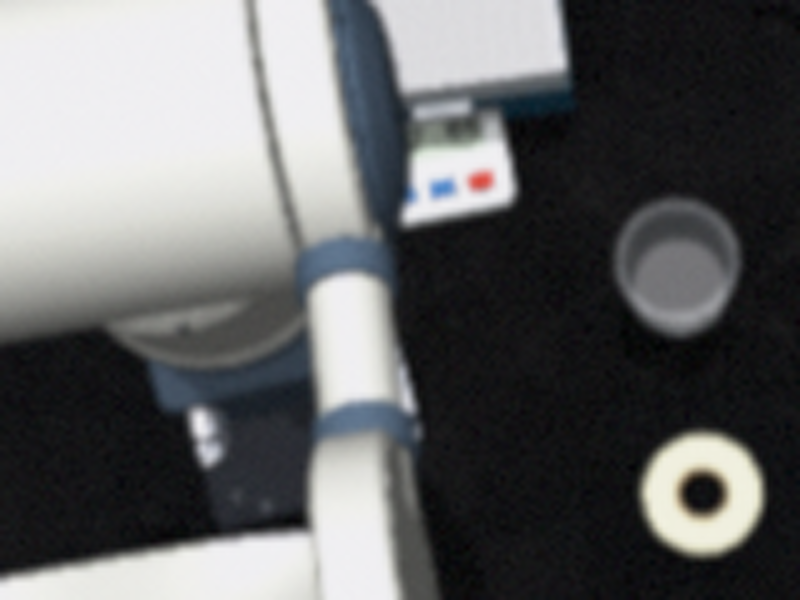

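```bash
cat > ov.py <<'E'
from look import *
def ov(tag,out,dz=0.0904,c=(170,200,150,115),k=5):
    S,T=pickle.load(open(tag+".pkl","rb")); s=r.sense()
    p=np.array(s["eef_pos"]);M=R.from_quat(s["orientation"]).as_matrix()
    X=M[:,0];Y=-M[:,1];Z=-M[:,2]
    o=p+.0265*Y-dz*Z
    a=cv2.cvtColor(S["frame"],cv2.COLOR_RGB2BGR)[c[1]:c[1]+c[3],c[0]:c[0]+c[2]]
    a=cv2.resize(a,None,fx=k,fy=k,interpolation=cv2.INTER_CUBIC)
    def dr(pts,col):
        q=[((proj(S,P)-np.array(c[:2])+.5)*k).astype(int) for P in pts]
        cv2.polylines(a,[np.array(q)],True,col,1,cv2.LINE_AA)
    f=lambda x,y,z:o+x*X+y*Y+z*Z
    dr([f(-.0015,-.038,0),f(-.0015,.038,0),f(-.0015,.038,.108),f(-.0015,-.038,.108)],(0,0,255))
    dr([f(-.0015,-.009,.0775),f(-.0015,.009,.0775),f(-.0015,.009,.092),f(-.0015,-.009,.092)],(0,0,255))
    h=np.load("holder.npy"); ch,sh=np.cos(h[2]),np.sin(h[2])
    g=lambda x,y,z:np.array([h[0]+ch*x-sh*y,h[1]+sh*x+ch*y,z])
    dr([g(-.007,-.042,.032),g(.007,-.042,.032),g(.007,.042,.032),g(-.007,.042,.032)],(0,255,0))
    dr([g(-.038,-.052,.01),g(.038,-.052,.01),g(.038,.052,.01),g(-.038,.052,.01)],(255,255,0))
    cv2.imwrite(out,a)
    d=o-np.array([h[0],h[1],0]); print("card origin",np.round(o,4),"in holder",np.round([ch*d[0]+sh*d[1],-sh*d[0]+ch*d[1],d[2]],4),"yaw diff",np.arctan2(Y[1],Y[0])-np.pi/2-h[2])
E
python3 -c "
from ov import *
ov('a8','pics/ov8.png')"
```

```text
card origin [0.6265 0.1964 0.0738] in holder [-0.0016 -0.0007  0.0738] yaw diff -0.00344731079428362
```

View pics/ov8.png

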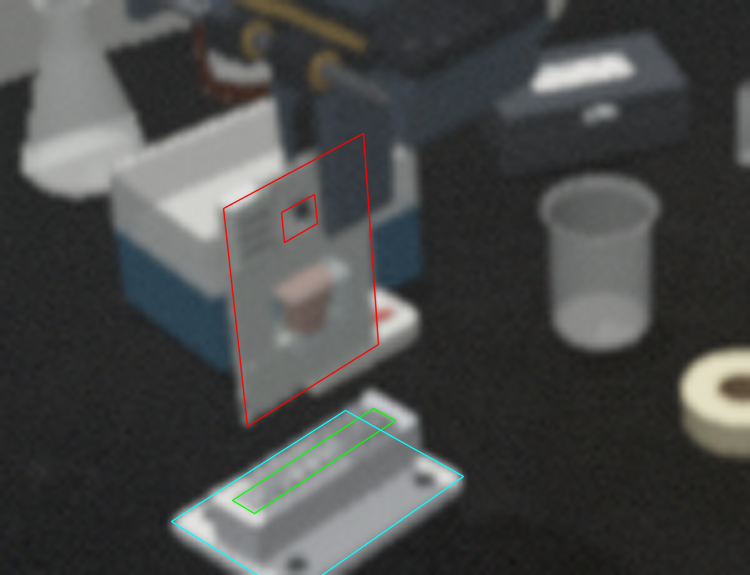

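```bash
python3 - <<'E'
from h import *
import pickle
S,T=pickle.load(open("f0.pkl","rb")); h=np.load("holder.npy")
for z in(.02,.032): print(z,proj(T,[h[0],h[1],z]),proj(S,[h[0],h[1],z]))
print(tri(S,(233,291.5),T,(227.3,225.3)))
# zoomed crops of slot w/ contrast
for n,d,c in(("T",T,(205,205,50,40)),("S",S,(205,275,60,40))):
    a=cv2.cvtColor(d["frame"],cv2.COLOR_RGB2BGR)[c[1]:c[1]+c[3],c[0]:c[0]+c[2]]
    a=cv2.resize(a,None,fx=12,fy=12,interpolation=cv2.INTER_CUBIC)
    ch,sh=np.cos(h[2]),np.sin(h[2])
    g=lambda x,y,z:np.array([h[0]+ch*x-sh*y,h[1]+sh*x+ch*y,z])
    q=[((proj(d,P)-np.array(c[:2])+.5)*12).astype(int) for P in [g(-.007,-.042,.032),g(.007,-.042,.032),g(.007,.042,.032),g(-.007,.042,.032)]]
    cv2.polylines(a,[np.array(q)],True,(0,0,255),1,cv2.LINE_AA)
    cv2.imwrite(f"pics/slot{n}.png",a)
E
```

```text
0.02 [228.32176825 227.45855735] [233.0849864 295.6707935]
0.032 [227.50946275 226.76437489] [232.67987441 291.37047152]
(array([0.630733  , 0.19713772, 0.02989494]), np.float64(0.0030924520386799163))
```

View pics/slotT.png

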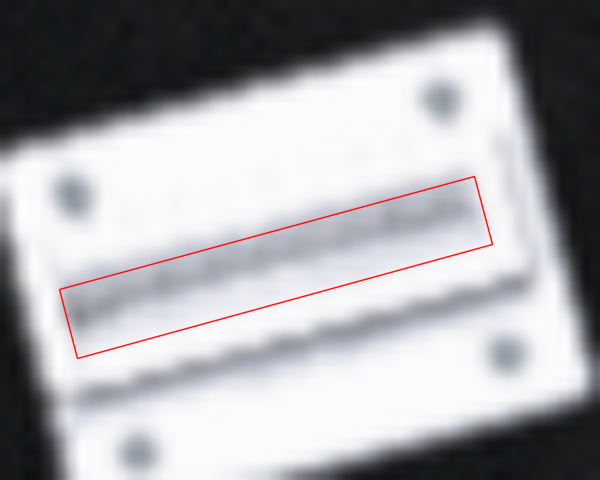

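View pics/slotS.png

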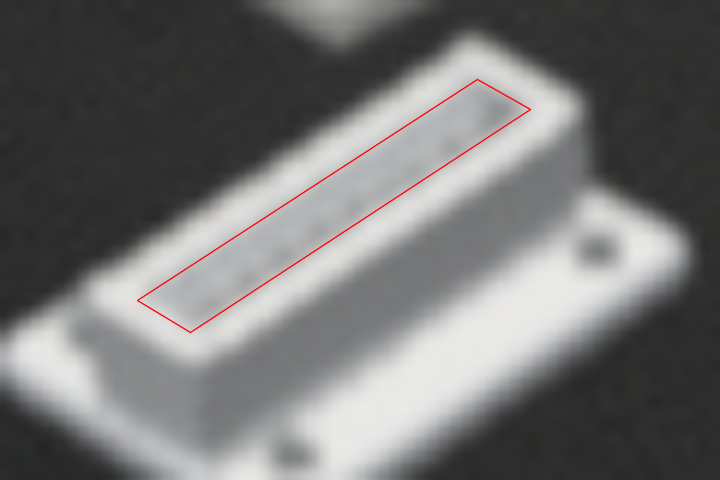

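The overlay shows the card square above the slot, −1.6 mm in holder x. I'll correct that and descend.

Request:
{"fn": "send_rows", "kwargs": {"commands": [{"delta_pos": [1, -0.4, 0], "spin": -0.003, "claw": 0.05}, {"delta_pos": [1, -0.3, 5], "spin": 0, "claw": 0.05}, {"delta_pos": [0, 0, 8], "spin": 0, "claw": 0.05}, {"delta_pos": [0, 0, 8], "spin": 0, "claw": 0.05}, {"delta_pos": [0, 0, 7], "spin": 0, "claw": 0.05}, {"delta_pos": [0, 0, 5], "spin": 0, "claw": 0.05}, {"delta_pos": [0, 0, 0], "spin": 0, "claw": 0.05}, {"delta_pos": [0, 0, 0], "spin": 0, "claw": 0.05}]}}

```text
time_s: 30.9
eef_pos: [0.6351, 0.1721, 0.1307]
orientation: [0.991, 0.133, -0.0, 0.0]
wrist_force: [-0.3, -0.9, -1.1]
gripper_width: 0.11
```

```bash
python3 -c "
from ft import *
ft(5); look('a9')
from ov import *
ov('a9','pics/ov9.png')"
```

```text
F [-0.37  0.02 -1.05] +- [0.23 0.13 0.14] M [-0.019 -0.127 -0.006] p [0.6355 0.1722 0.1315] g 0.107 t 31.15
card origin [0.6285 0.1977 0.041 ] in holder [ 0.0007 -0.      0.041 ] yaw diff -0.0003270237907029294
```

View pics/ov9.png

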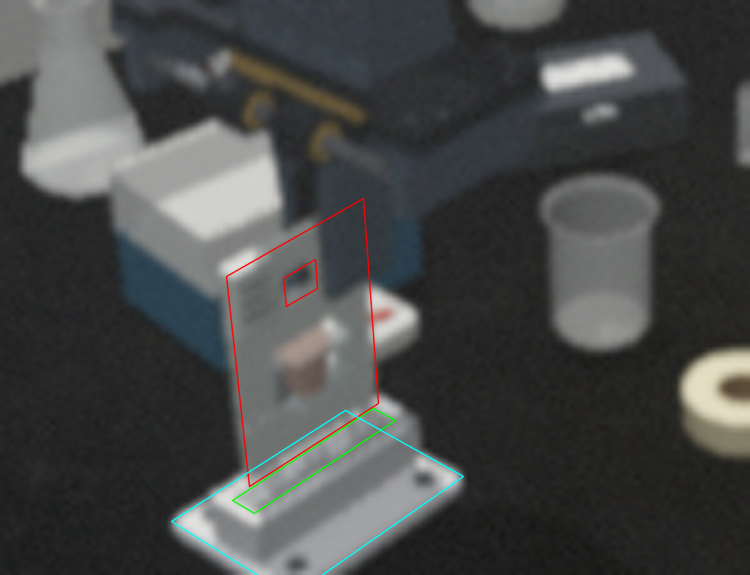

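Request:
{"fn": "send_rows", "kwargs": {"commands": [{"delta_pos": [0, 0, 4], "spin": 0, "claw": 0.05}, {"delta_pos": [0, 0, 4], "spin": 0, "claw": 0.05}, {"delta_pos": [0, 0, 4], "spin": 0, "claw": 0.05}, {"delta_pos": [0, 0, 0], "spin": 0, "claw": 0.05}, {"delta_pos": [0, 0, 0], "spin": 0, "claw": 0.05}]}}

```text
time_s: 31.67
eef_pos: [0.635, 0.1721, 0.1186]
orientation: [0.991, 0.133, -0.0, 0.0]
wrist_force: [0.0, -1.2, -0.9]
gripper_width: 0.111
```

```bash
python3 -c "
from ft import *
ft(8)"
```

```text
F [ 0.18  0.13 -1.18] +- [0.22 0.12 0.13] M [-0.038 -0.135 -0.009] p [0.6354 0.1722 0.1192] g 0.109 t 32.07
```

Request:
{"fn": "send_rows", "kwargs": {"commands": [{"delta_pos": [0, 0, 2], "spin": 0, "claw": 0.05}, {"delta_pos": [0, 0, 2], "spin": 0, "claw": 0.05}, {"delta_pos": [0, 0, 2], "spin": 0, "claw": 0.05}, {"delta_pos": [0, 0, 0], "spin": 0, "claw": 0.05}, {"delta_pos": [0, 0, 0], "spin": 0, "claw": 0.05}]}}

```text
time_s: 32.48
eef_pos: [0.6352, 0.1721, 0.1129]
orientation: [0.991, 0.133, -0.0, 0.0]
wrist_force: [0.5, -0.2, -1.7]
gripper_width: 0.108
```

```bash
python3 -c "
from ft import *
ft(8)"
```

```text
F [ 0.07  0.12 -0.81] +- [0.11 0.12 0.12] M [-0.032 -0.128  0.019] p [0.6353 0.1721 0.1132] g 0.112 t 32.88
```

Request:
{"fn": "send_rows", "kwargs": {"commands": [{"delta_pos": [0, 0, 2], "spin": 0, "claw": 0.05}, {"delta_pos": [0, 0, 2], "spin": 0, "claw": 0.05}, {"delta_pos": [0, 0, 0], "spin": 0, "claw": 0.05}, {"delta_pos": [0, 0, 0], "spin": 0, "claw": 0.05}]}}

```text
time_s: 33.22
eef_pos: [0.6352, 0.1721, 0.1089]
orientation: [0.991, 0.133, -0.0, 0.0]
wrist_force: [-0.5, 0.5, -0.7]
gripper_width: 0.104
```

```bash
python3 -c "
from ft import *
ft(8); look('b1',sc=(170,200,150,115))"
```

```text
F [-0.25  0.   -1.06] +- [0.2  0.15 0.13] M [-0.016 -0.122 -0.004] p [0.6353 0.1721 0.1092] g 0.109 t 33.62
```

View pics/b1_s.png

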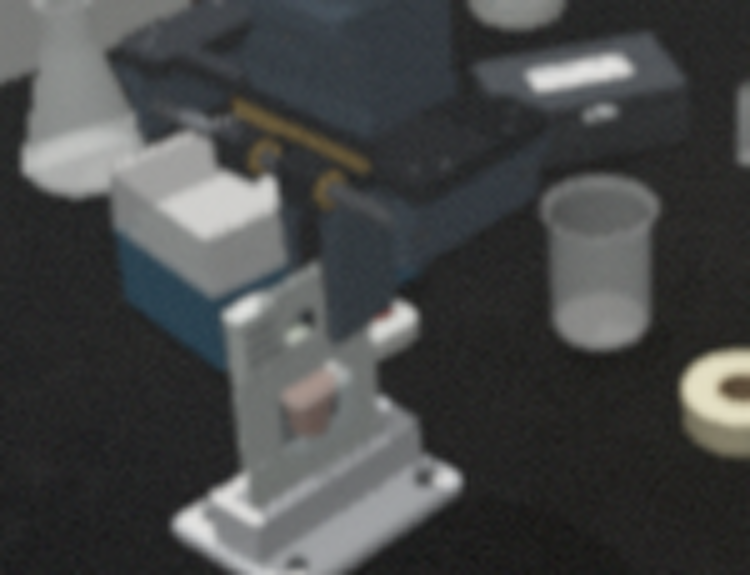

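The card is in the slot without side force. I'll feel down to the floor.

Request:
{"fn": "send_rows", "kwargs": {"commands": [{"delta_pos": [0, 0, 2], "spin": 0, "claw": 0.05}, {"delta_pos": [0, 0, 2], "spin": 0, "claw": 0.05}, {"delta_pos": [0, 0, 2], "spin": 0, "claw": 0.05}, {"delta_pos": [0, 0, 0], "spin": 0, "claw": 0.05}, {"delta_pos": [0, 0, 0], "spin": 0, "claw": 0.05}]}}

```text
time_s: 34.13
eef_pos: [0.6352, 0.1721, 0.1028]
orientation: [0.991, 0.133, -0.0, 0.0]
wrist_force: [-0.0, -1.2, -1.0]
gripper_width: 0.109
```

```bash
python3 -c "
from ft import *
ft(6)"
```

```text
F [ 0.03  0.06 -1.16] +- [0.16 0.26 0.21] M [-0.027 -0.117  0.005] p [0.6353 0.1722 0.1032] g 0.107 t 34.43
```

Request:
{"fn": "send_rows", "kwargs": {"commands": [{"delta_pos": [0, 0, 1.2], "spin": 0, "claw": 0.05}, {"delta_pos": [0, 0, 0], "spin": 0, "claw": 0.05}, {"delta_pos": [0, 0, 0], "spin": 0, "claw": 0.05}]}}

```text
time_s: 34.68
eef_pos: [0.6352, 0.1722, 0.1018]
orientation: [0.991, 0.133, -0.0, -0.0]
wrist_force: [1.3, -0.1, -1.2]
gripper_width: 0.109
```

```bash
python3 -c "
from ft import *
ft(6)"
```

```text
F [-0.19 -0.02 -1.06] +- [0.29 0.21 0.32] M [-0.012 -0.117  0.008] p [0.6353 0.1721 0.102 ] g 0.11 t 34.98
```

Request:
{"fn": "send_rows", "kwargs": {"commands": [{"delta_pos": [0, 0, 1], "spin": 0, "claw": 0.05}, {"delta_pos": [0, 0, 0], "spin": 0, "claw": 0.05}, {"delta_pos": [0, 0, 0], "spin": 0, "claw": 0.05}]}}

```text
time_s: 35.23
eef_pos: [0.6352, 0.1721, 0.1008]
orientation: [0.991, 0.133, -0.0, -0.0]
wrist_force: [-0.1, 0.3, -1.5]
gripper_width: 0.109
```

```bash
python3 -c "
from ft import *
ft(6)"
```

```text
F [-0.23  0.12 -1.2 ] +- [0.22 0.27 0.18] M [-0.024 -0.11   0.006] p [0.6353 0.1721 0.1009] g 0.112 t 35.53
```

Request:
{"fn": "send_rows", "kwargs": {"commands": [{"delta_pos": [0, 0, 0.7], "spin": 0, "claw": 0.05}, {"delta_pos": [0, 0, 0], "spin": 0, "claw": 0.05}, {"delta_pos": [0, 0, 0], "spin": 0, "claw": 0.05}]}}

```text
time_s: 35.78
eef_pos: [0.6354, 0.1722, 0.1003]
orientation: [0.991, 0.133, 0.0, -0.0]
wrist_force: [-0.7, -0.0, 1.0]
gripper_width: 0.112
```

```bash
python3 -c "
from ft import *
ft(6)"
```

```text
F [ 0.   -0.08  1.6 ] +- [0.14 0.21 0.25] M [-0.042 -0.116  0.02 ] p [0.6354 0.1721 0.1003] g 0.11 t 36.08
```

Request:
{"fn": "send_rows", "kwargs": {"commands": [{"delta_pos": [0, 0, 0.7], "spin": 0, "claw": 0.05}, {"delta_pos": [0, 0, 0], "spin": 0, "claw": 0.05}, {"delta_pos": [0, 0, 0], "spin": 0, "claw": 0.05}]}}

```text
time_s: 36.33
eef_pos: [0.6356, 0.1721, 0.1003]
orientation: [0.991, 0.133, 0.0, 0.0]
wrist_force: [-1.8, -1.6, 10.7]
gripper_width: 0.108
```

```bash
python3 -c "
from ft import *
ft(6)"
```

```text
F [-1.91 -0.95 10.41] +- [0.18 0.17 0.18] M [-0.186  0.362  0.032] p [0.6356 0.1721 0.1002] g 0.107 t 36.63
```

Request:
{"fn": "send_rows", "kwargs": {"commands": [{"delta_pos": [0, 0, 0.7], "spin": 0, "claw": 0.05}, {"delta_pos": [0, 0, 0], "spin": 0, "claw": 0.05}, {"delta_pos": [0, 0, 0], "spin": 0, "claw": 0.05}]}}

```text
time_s: 36.88
eef_pos: [0.6357, 0.1721, 0.0999]
orientation: [0.991, 0.133, 0.001, 0.0]
wrist_force: [-2.2, -1.6, 15.0]
gripper_width: 0.11
```

```bash
python3 -c "
from ft import *
ft(6)"
```

```text
F [-2.72 -1.44 15.46] +- [0.18 0.09 0.23] M [-0.36   0.617 -0.01 ] p [0.6357 0.1721 0.0999] g 0.106 t 37.18
```

The floor is felt at TCP z 0.1003; I'd predicted 0.1004. Relieving the load and releasing.

Request:
{"fn": "send_rows", "kwargs": {"commands": [{"delta_pos": [0, 0, -1.4], "spin": 0, "claw": 0.05}, {"delta_pos": [0, 0, 0], "spin": 0, "claw": 0.05}], "grip_force": 6}}

```text
time_s: 37.35
eef_pos: [0.6353, 0.1722, 0.1004]
orientation: [0.991, 0.133, 0.0, -0.0]
wrist_force: [0.5, 0.3, -1.5]
gripper_width: 0.105
```

```bash
python3 -c "
from ft import *
ft(6)"
```

```text
F [-0.12 -0.04 -0.07] +- [0.27 0.2  0.23] M [-0.024 -0.083 -0.009] p [0.6352 0.1722 0.1   ] g 0.11 t 37.65
```

Request:
{"fn": "send_rows", "kwargs": {"commands": [{"delta_pos": [0, 0, 0], "spin": 0, "claw": 0.13}, {"delta_pos": [0, 0, 0], "spin": 0, "claw": 0.16}, {"delta_pos": [0, 0, 0], "spin": 0, "claw": 0.2}, {"delta_pos": [0, 0, 0], "spin": 0, "claw": 0.28}, {"delta_pos": [0, 0, 0], "spin": 0, "claw": 0.36}, {"delta_pos": [0, 0, 0], "spin": 0, "claw": 0.4}, {"delta_pos": [0, 0, 0], "spin": 0, "claw": 0.4}]}}

```text
time_s: 38.23
eef_pos: [0.6353, 0.1721, 0.1002]
orientation: [0.991, 0.133, 0.0, -0.0]
wrist_force: [-0.8, 0.1, 0.7]
gripper_width: 0.399
```

```bash
python3 -c "
from ft import *
ft(6); look('b2',sc=(170,200,150,115))"
```

```text
F [-0.03 -0.09 -0.16] +- [0.25 0.15 0.19] M [-0.001 -0.122 -0.027] p [0.6353 0.1721 0.1002] g 0.402 t 38.53
```

View pics/b2_s.png

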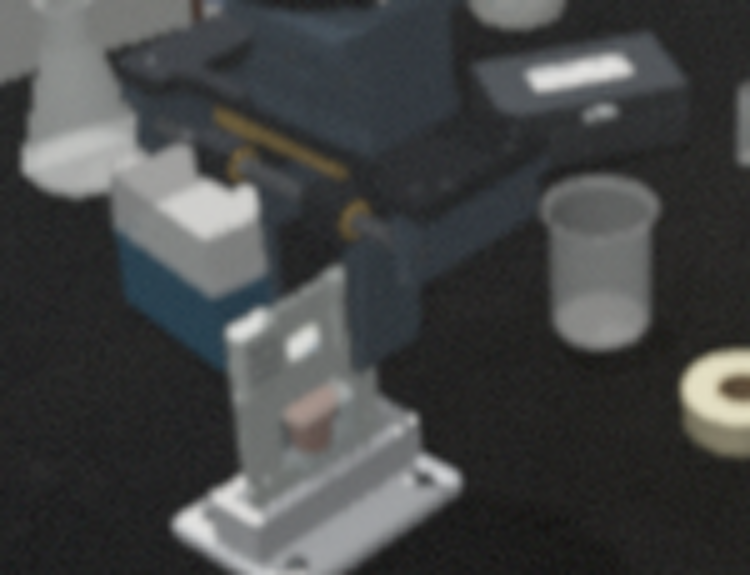

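The card stands in the slot and is released. Raising straight up.

Request:
{"fn": "send_rows", "kwargs": {"commands": [{"delta_pos": [0, 0, -10], "spin": 0, "claw": 0.4}, {"delta_pos": [0, 0, -15], "spin": 0, "claw": 0.4}, {"delta_pos": [0, 0, -20], "spin": 0, "claw": 0.4}, {"delta_pos": [0, 0, -25], "spin": 0, "claw": 0.4}, {"delta_pos": [0, 0, -30], "spin": 0, "claw": 0.4}, {"delta_pos": [0, 0, -30], "spin": 0, "claw": 0.4}, {"delta_pos": [0, 0, -20], "spin": 0, "claw": 0.4}, {"delta_pos": [0, 0, 0], "spin": 0, "claw": 0.4}]}}

```text
time_s: 39.3
eef_pos: [0.6372, 0.1725, 0.256]
orientation: [0.991, 0.133, 0.004, -0.0]
wrist_force: [1.0, -0.5, -0.1]
gripper_width: 0.402
```

Request:
{"fn": "send_rows", "kwargs": {"commands": [{"delta_pos": [-20, 0, -5], "spin": 0, "claw": 0.4}, {"delta_pos": [-30, 0, -5], "spin": 0, "claw": 0.4}, {"delta_pos": [-30, 0, 0], "spin": 0, "claw": 0.4}, {"delta_pos": [-30, 0, 0], "spin": 0, "claw": 0.4}, {"delta_pos": [-20, 0, 0], "spin": 0, "claw": 0.4}, {"delta_pos": [0, 0, 0], "spin": 0, "claw": 0.4}, {"delta_pos": [0, 0, 0], "spin": 0, "claw": 0.4}]}}

```text
time_s: 39.88
eef_pos: [0.5093, 0.1377, 0.2608]
orientation: [0.991, 0.133, 0.0, -0.0]
wrist_force: [0.6, 0.2, 1.0]
gripper_width: 0.401
```

```bash
python3 -c "
from ft import *
ft(4); S,T=look('b3',sc=(170,200,150,115),tp=(170,150,160,120)); save(T,'pics/topF.png')
f0=pickle.load(open('f0.pkl','rb'))[1]
h=np.load('holder.npy'); print('slot px',proj(T,[h[0],h[1],.01]),proj(S,[h[0],h[1],.01]))
for q in ['card','card_lug_a']: print(q,[(np.round(x['position'],1).tolist(),round(x['confidence'],2)) for x in r.recognise(S,q)],[(np.round(x['position'],1).tolist(),round(x['confidence'],2)) for x in r.recognise(T,q)])
"
```

```text
F [0.27 0.07 0.21] +- [0.09 0.12 0.07] M [ 0.017 -0.111  0.011] p [0.5108 0.138  0.2602] g 0.402 t 40.08
slot px [228.98705101 228.02709669] [233.41902722 299.21668476]
card [([229.7, 276.1], 0.68), ([352.4, 306.8], 0.44)] []
card_lug_a [([229.9, 274.4], 0.6)] []
```

View pics/b3_s.png

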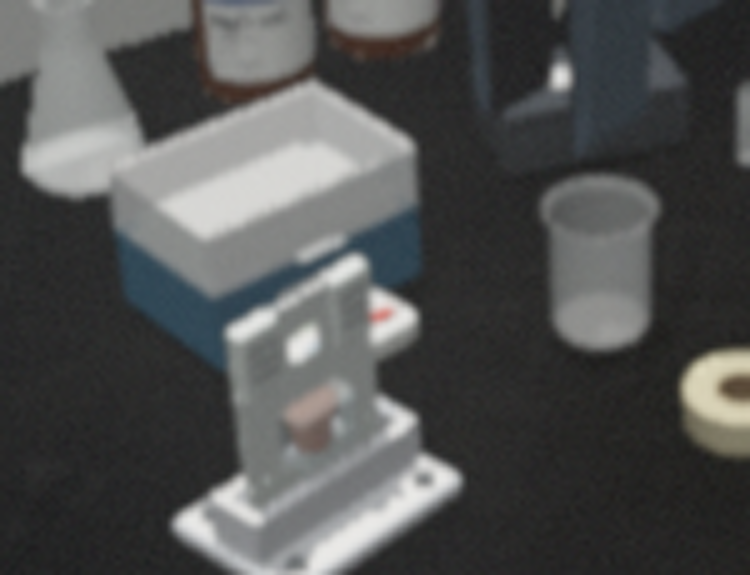

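View pics/b3_t.png

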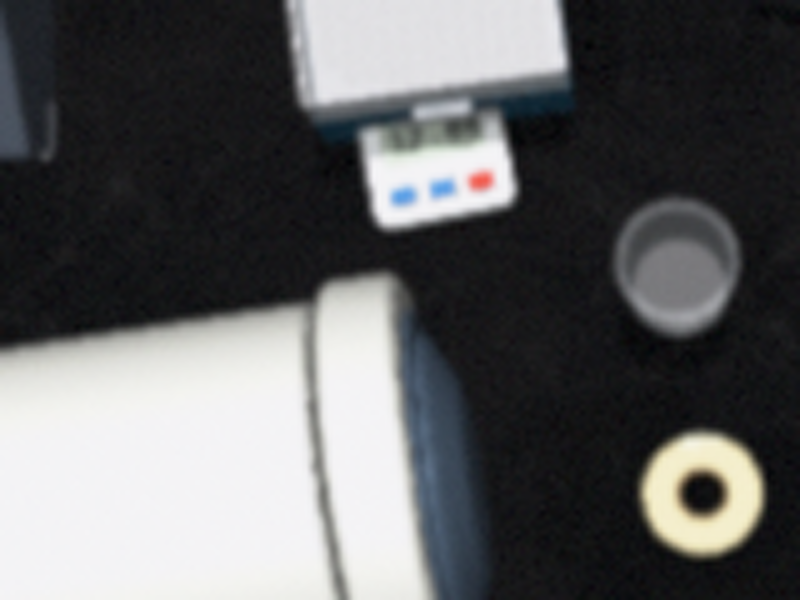

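```bash
python3 - <<'E'
from look import *
S,T=pickle.load(open("b3.pkl","rb")); h=np.load("holder.npy"); c,s=np.cos(h[2]),np.sin(h[2])
a=cv2.resize(cv2.cvtColor(S["frame"],cv2.COLOR_RGB2BGR)[200:315,170:320],None,fx=5,fy=5,interpolation=cv2.INTER_CUBIC)
g=lambda x,y,z:np.array([h[0]+c*x-s*y,h[1]+s*x+c*y,z])
for P in ([(-.0015,-.038,.01),(-.0015,.038,.01),(-.0015,.038,.118),(-.0015,-.038,.118)],[(-.0015,-.009,.0875),(-.0015,.009,.0875),(-.0015,.009,.102),(-.0015,-.009,.102)]):
    cv2.polylines(a,[np.array([((proj(S,g(*p))-np.array([170,200])+.5)*5).astype(int) for p in P])],True,(0,0,255),1,cv2.LINE_AA)
cv2.imwrite("pics/ovF.png",a)
E
```

```text
(no output)
```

View pics/ovF.png

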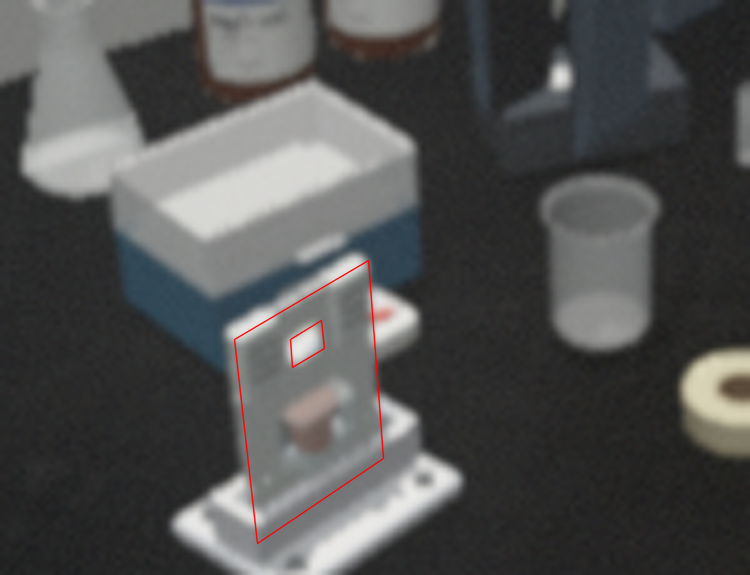

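```bash
python3 -c "
from bench import r
print(r.hand_in(), r.sense()['time_s'])"
```

```text
the job is handed in; nothing more can be done
the job is handed in; nothing more can be done
```

The card is off the grey stand's peg and standing in the holder's slot, released, with the arm clear. I handed the job in at about 40 s on the robot's clock; `hand_in` gives no verdict.

- **Taking it off the peg:** I gripped the −y lug, lifted the card to mid-window and slid it to the bend. On the tip I felt for the wire twice. The wrist showed at most about 1.8 N of wire contact, and the tip came out at about 43°.
- **Placing it:** The card went down the slot with no side force. It met the floor at TCP z 0.1003, against 0.1004 predicted. I pressed it down, reaching about 15 N at the wrist, then backed off until the force was near zero and opened the fingers.

**Last checks:**
- **Card in the slot:** In the final scene picture the card stands upright, in line with the slot and within about 1–2 pixels (1–3 mm) of the outline for a fully seated card. It sits slightly high and left of that outline. I saw a similar offset while it hung above the holder, so I put it down to calibration.
- **Other things:** The beaker and tape roll were where they started in the last pictures. I did not measure the petri dish or flask again at the end.
- **Top camera:** The arm hid the card from above in the last picture, so there is no second view of the final pose.

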